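# Set the stroke stop of a piston dosing stand with its setting block

## Task

Set the dosing stand's stop for the brass setting block: slide the brass block onto the carriage under the stop foot, and with the red square driver turn the stop screw down until the block just drags beneath the foot, lightly pinched and not jammed. Then put the driver back upright in its rack and draw the block out and lay it flat back in the empty slot of its tray, dropping nothing. Leave the screw's setting as it is, turn it only with the driver, never by touching the stop with the gripper, and do not disturb the other blocks, the yellow driver or the glassware.

Things in the scene. Friction and masses are not known exactly. Their poses are not given: they have to be found in the camera images.
- dosing_stand: Piston dosing stand: grey base 210 x 160 mm, two 14 mm columns at y = +-58 mm, blue bridge (36 mm in x, 150 mm in y, 128 to 148 mm above the bench), below it the carriage (see bed_centre). Origin on the bench below the stop's axis, -x its front, to the robot. At the back an amber bottle (x 72, y 30, 133 high) and a lever (x 133, y -50, 157 high); left a spout (x 30, y 86 to 114, 141 high).
- bed_centre (a point): Point on the stop's axis on the flat top (the bed) of the aluminium carriage, which does not move: 85 mm above the bench, reaching from x = -115 to +38 mm and y = -71 to +71 mm. Axes as the dosing stand's. The space between bed and bridge is open at the front (-x); the block slides in from there along +x.
- stop_spindle: The whole stop hanging in the bridge: steel spindle, screw head above the bridge, padded foot below. It moves straight down as the screw is turned in.
- stop_screw (a joint): Turn of the stop screw, rad: 0 fully raised, growing clockwise seen from above, to 12. A full turn clockwise lowers screw and foot 6 mm (two-start thread). At 0 the foot's face is 25 mm above the bed, the screw head's top 181.5 mm above the bench. Starts from 3.4 to 5.0. Stiff (0.05 N m): stays as left. At 0 the socket's sides lie along the dosing stand's x and y.
- socket (a point): Centre of the mouth of the square socket in the top of the screw head. Head 26 mm square, 20 mm high, on a 34 mm round flange; socket 12.6 mm square, 15 mm deep, its mouth bevelled by 2 mm. Its axes turn with the screw; x and y lie along the socket's sides.
- foot (a point): Centre of the lower face of the stop's black rubber-faced swivel foot, 18 mm across. The foot yields upward on a spring, 4 N per mm, 5 mm at most, and does not turn.
- brass_block: Brass setting block, loose, 0.45 kg: bar 110 x 22 x 18 mm thick along its x, with an upright tab 24 (x) x 12 (y) x 32 mm high centred 43 mm from the origin towards -x, its top 50 mm above the underside. Origin at the centre of the underside. Starts in one of the tray's slots. Under the stop it lies with the tab outside, to the front, its far end at least 8 mm beyond the stop's axis.
- block_tab (a point): Point to grip in the brass block's tab: on its middle, 36 mm above the block's underside (14 mm below the tab's top).
- block_tray: Fixed grey tray 136 x 136 mm, walls 14 mm high, 4 mm thick, floor 4 mm; two dividers along x make three slots at y = -44, 0 and +44 mm, each 40 mm wide, 128 mm long. Origin under its centre. One setting block lies along x in each slot, tab to -x. The tray stands left or right of the dosing stand, the rack on the other side.
- square_driver: Red-handled driver, loose, 0.16 kg, upright in the rack: 122 mm long; handle 26 mm square, from 56 to 122 mm above the tip's end; shank 9 mm round; square tip 11 mm wide, 16 mm long, stepped down to 8 mm in its last 4 mm. The sides of tip and handle are parallel to its x and y axes. Origin at the tip's end, z up along the handle.
- driver_tip (a point): End of the red driver's tip (its origin).
- tool_rack: Fixed black rack block 64 x 140 mm, 66 mm high, with two square holes 18 mm wide right through it at y = -34 and +34 mm. Origin under its centre. The drivers hang in the holes with the handle's lower face on the rack's top, tip 10 mm above the bench.
- hole_a (a point): Mouth of the rack's hole at y = -34 mm, on its top face.
- hole_b (a point): Mouth of the rack's hole at y = +34 mm, on its top face.
- steel_block: Dark steel setting block, 13 mm thick, otherwise shaped as the brass one: a bystander in the tray.
- white_block: White plastic setting block, 23 mm thick, otherwise shaped as the brass one: a bystander in the tray.
- round_driver: Yellow-handled driver with a round tip, otherwise shaped as the red one, in the rack's other hole: a bystander.
- sample_bottle: Amber sample bottle with white cap, 48 mm across, 95 mm high, beneath the spout at the dosing stand's left: a bystander. Origin under its centre.
- flash_cup: Brass test cup 66 mm across the rim, 46 mm high, with a black handle along its -x reaching 120 mm from the centre: a bystander. Origin under its centre.
- beaker: Glass beaker 68 mm across, 85 mm high: a bystander. Origin under its centre.
- wash_bottle: White wash bottle with red cap and bent nozzle, 68 mm across, 187 mm high: a bystander. Origin under its centre.
Things that resemble listed ones, but are neither listed nor needed, are in the scene too. Several things have the shape of the square_driver; the one meant has the colours described above.

How it is judged (in metres and radians):
On the way, in this order (a step that is already met when the one before it is completed fails the run):
1. the brass block lies flat on the carriage beneath the stop foot, tab to the front, before the foot touches it (x of brass_block in the frame of dosing_stand between -0.047 and 0.005 m and y of block_tab in the frame of dosing_stand between -0.03 and 0.03 m and y of brass_block in the frame of dosing_stand between -0.008 and 0.008 m and z of brass_block in the frame of dosing_stand between 0.083 and 0.0875 m and contact force between stop_spindle and brass_block below 0.3 N), for 0.2 s.
2. the screw has been turned down so that the foot presses lightly on the block beneath it, with 0.4 to 8 N, with the driver in the screw's socket (contact force between stop_spindle and brass_block between 0.4 and 8 N and x of brass_block in the frame of dosing_stand between -0.047 and 0.005 m and horizontal distance between driver_tip and socket below 0.004 m and z of driver_tip in the frame of socket below -0.002 m), for 0.2 s.
At the end, for the whole second after the job is handed in: The stop foot's face hangs 16.2 to 17.9 mm above the bed, so that the 18 mm brass block drags lightly beneath it; the brass block lies flat and still on the floor of its tray slot; the red driver stands still and upright in the rack, handle down on the rack's top (height (world z) of foot between 0.1012 and 0.1029 m and x of brass_block in the frame of block_tray between -0.015 and 0.015 m and y of brass_block in the frame of block_tray between -0.062 and 0.062 m and z of brass_block in the frame of block_tray between 0.002 and 0.0065 m and angle between brass_block's own z axis and vertical below 0.05 rad and linear speed of each of brass_block, square_driver below 0.02 m/s and x of square_driver in the frame of tool_rack between -0.008 and 0.008 m and y of square_driver in the frame of tool_rack between -0.045 and 0.045 m and z of square_driver in the frame of tool_rack between 0.007 and 0.014 m and angle between square_driver's own z axis and vertical below 0.12 rad); the robot touches nothing.
It fails at once if the block is jammed: the foot presses on it with more than 12 N (contact force between stop_spindle and brass_block above 12 N and x of brass_block in the frame of dosing_stand above -0.047 m).
It fails at once if the gripper or arm touches the stop (it is turned only with the driver) (contact force between any of the fingers, the arm and stop_spindle above 1 N).
It fails at once if the brass block or the red driver is dropped (falls free at more than 0.6 m/s) ((contact force between the fingers and brass_block below 0.1 N and linear speed of brass_block above 0.6 m/s) or (contact force between the fingers and square_driver below 0.1 N and linear speed of square_driver above 0.6 m/s)).
It fails at once if a bystander (another block, the yellow driver, bottle, cup, beaker, wash bottle) is pushed more than 20 mm or tipped (distance of any of steel_block, white_block, round_driver, sample_bottle, flash_cup, beaker, wash_bottle from where it was at the start of the episode above 0.02 m or angle between any of steel_block, white_block, round_driver, sample_bottle, flash_cup, beaker, wash_bottle's own z axis and vertical above 0.3 rad).
It also fails if it takes over 72 s, if anything falls off the work surface, if the arm or the gripper's body presses on something with over 40 N, if the wrist force passes 120 N, or if a joint passes its speed limit or range.

## Robot

A 6-joint arm with a two-finger parallel gripper is mounted at the origin on the work surface. World frame = base frame: x ahead of the robot, y to its left, z up, the work surface at z = 0. Lengths are in mm, angles in degrees, forces in N, time in s.
With the tool pointing down it reaches from about 350 to 850 mm from the base axis. Payload 8.1 kg.
Tool frame: the origin (TCP) lies at the very end of the fingers, on their centre line; the grasp point (between the pads) lies 19 mm behind it; z points along the fingers, y is the line along which they close (so a half turn about z gives the same grasp; the last joint's range is limited). The gripper opens to 85 mm and grips with 20 to 120 N. Pads are 22 mm wide; open, the fingers measure 114 mm over their backs; the gripper's body (76 mm by 85 mm) begins 54 mm behind the grasp point. The pads swing forward as they close: fully open they stand 13 mm farther back than shut.
Start: joints at [-70.325, 7.471, 85.268, -0, 87.261, -4.893], TCP at [249.488, -545.675, 197.092] pointing down, gripper open.
Joint ranges: [-169.43, 169.43], [-51.17, 129.36], [1.28, 143.12], [-76.62, 256.62], [0, 156.53], [-152.29, 152.29]. Speed limits (degrees/s): [136.94, 136.94, 159.86, 180, 180, 180].

## Interface

Orientations are given as [roll, pitch, yaw] about the fixed x, y, z axes, in that order (R = Rz(yaw) Ry(pitch) Rx(roll)).
In Python, from bench import sense, eyes, job, models gives the robot as it stands. The module is installed in compiled form; this text tells all that it offers.
- The arm moves only by the tool apply_moves, never from a script. Its argument "rows" is a list of rows, each a list of 6 numbers: the shift along the tool's x, y, z in mm, then the turn, a rotation vector about the tool's x, y, z in rad. In form: [[dx, dy, dz, rx, ry, rz], ...]. A call has exactly 5 rows; each row shifts and turns the commanded pose from where the row before left it, along the tool's axes as they then stand; what a row does not reach is not made up. A row lasts 1/8 s, in which the tool goes at most 62.5 mm and 10.7 degrees, less where a joint would pass 70% of its speed; a pose out of reach is approached as far as the arm can. A call is refused whole if a number of a shift passes 62.5 or a number of a turn 0.188, either way. A call with a gripper value outside its range is refused whole. "fingers" is the finger opening in mm, from 0 to 85.4, set as the call begins (left out, the last holds). The fingers move at their own pace and stop on an object; "grip_force" is the grip in N (left out, the last holds). Time passes only in rows, so rows that do not move let the fingers close, or fill a call up. It gives the time, the measured TCP pose, the force, the opening and the grip force at its end, in the units of the state.
- sense(): the state, without advancing time (a new reading comes with each control period).
- eyes.snapshot(name): name is "scene" or "top" or "wrist"; returns (picture, depth): 384x512x3 uint8, red, green, blue; 384x512 float32, mm along the optical axis (not along the pixel's ray), 0 where there is no reading.
- eyes.get_calibration(name): a dict with "intrinsics" (3x3 intrinsics, pixels), "R" (3x3) and "t" (3): a world point X has camera coordinates R X + t; the wrist camera has in their place "mount" (4x4, takes a point from camera to tool coordinates, whose origin is the TCP and whose axes are the flange's). Camera axes: x right, y down, z forward; pixel columns grow to the right and rows downward; lengths in mm; the calibration is good to about 2 mm. A picture is of the moment at which its call begins: read the wrist's pose just before it. get_calibration takes no time and is no camera call.
- job.hand_in(): hands the job in; it is judged then, once.
Trained networks look in the newest picture that a camera, given by its name, has taken for a name from the list of things; names that differ only in an ending like _2 or _b are one class to them, and where a whole thing is asked for, a point or a joint stands for the part that bears it (a point fixed in the world has none). Each returns a list of dicts, best first, with "confidence" (0 to 1); they miss things now and then, are a little off and sometimes report something else, mostly with a low value. They report only what shows in the picture. A call takes as long as a camera call. They do not tell look-alikes from the thing itself.
- models.boxes_of(name, camera): "xyz" ([x, y, z] in mm, in world coordinates, good to about 4 mm: the middle of the surface that is visible of it).
- models.cut_out(name, camera): "pixels" (384x512 bool, what is visible of it).
- models.place_of(name, camera): "xyz" ([x, y, z] in mm, in world coordinates, good to about 4 mm: a listed point, or the origin of a listed thing).
The state is a dict: "time": time; "joint_pos": joint angles; "qd": joint speeds; "joint_efforts": joint torques, N m; "tool_pos": TCP position; "tcp_rot": TCP orientation; "ft_force": force on the tool from outside, world axes, zero at the start; "wrist_torque": the same for the moment, N m; "finger_gap": finger opening in mm; "grip_force": force on a finger pad.
Only numpy, scipy, OpenCV 4.12 (cv2) and the standard library are available. Lean on these libraries where they do the work, as an engineer would, in place of code of your own. Each camera call takes 0.05 s, during which the arm holds its last target. There are 200 camera calls.

## Working session

There is one attempt and no reset: what is moved stays moved. The work goes in short steps, Python scripts to look and compute and a tool call to move; the robot and the scene stay as the last step left them, time stands still between calls to the robot, and variables do not carry over. Pictures are saved under pics/ and viewed, at most 12 in all, crops included, and the job is handed in when it is done.

Besides the shell and the picture viewer there is one more tool, called as name(argument=value, ...) on one line, values as JSON. apply_moves: Moves the arm, as the interface text tells. Its arguments: {"type":"object","properties":{"rows":{"type":"array"},"fingers":{"type":"number"},"grip_force":{"type":"number"}},"required":["rows"]}

```bash
mkdir -p pics; cat > h.py <<'E'
import numpy as np, cv2
from bench import sense, eyes, job, models
from scipy.spatial.transform import Rotation as Ro
def snap(n,f=None):
    s=sense(); p,d=eyes.snapshot(n)
    if f: cv2.imwrite('pics/'+f,p[:,:,::-1])
    return p,d,s
def cloud(n,d,s):
    c=eyes.get_calibration(n); K=np.array(c['intrinsics']); v,u=np.mgrid[0:384,0:512]
    P=np.stack([(u-K[0,2])/K[0,0]*d,(v-K[1,2])/K[1,1]*d,d],-1)
    if n=='wrist':
        M=np.array(c['mount']); P=P@M[:3,:3].T+M[:3,3]
        R=Ro.from_euler('xyz',s['tcp_rot'],degrees=True).as_matrix(); return P@R.T+s['tool_pos']
    return (P-np.array(c['t']).ravel())@np.array(c['R'])
E
python3 - <<'E'
from h import *
s=sense();print({k:np.round(v,2).tolist() for k,v in s.items()})
p1,d1,s=snap('scene'); 
p2,d2,s=snap('top')
cv2.imwrite('pics/a.png',p1[:,:,::-1]);cv2.imwrite('pics/b.png',p2[:,:,::-1])
for n in ['scene','top']:
  for t in ['dosing_stand','bed_centre','socket','brass_block','block_tab','block_tray','square_driver','tool_rack','hole_a','steel_block','white_block','round_driver','sample_bottle','flash_cup','beaker','wash_bottle']:
    print(n,t,[(np.round(r['xyz']).astype(int).tolist(),round(r['confidence'],2)) for r in models.place_of(t,n)[:3]])
print(sense()['time'])
E
```

```text
{'time': 0.0, 'joint_pos': [-70.33, 7.51, 85.33, 0.0, 87.26, -4.89], 'qd': [0.05, -0.03, -0.1, -0.08, 0.0, -0.06], 'joint_efforts': [-0.0, -56.94, -50.06, 0.0, 0.02, 0.0], 'tool_pos': [249.27, -545.08, 196.04], 'tcp_rot': [-179.89, -0.01, 24.57], 'ft_force': [0.23, -0.19, -0.16], 'wrist_torque': [0.02, 0.01, 0.02], 'grip_force': 0.0, 'finger_gap': 85.45}
scene dosing_stand [([605, -3, -2], 0.67)]
scene bed_centre [([601, -5, 86], 0.6), ([604, -2, 2], 0.35)]
scene socket [([603, 0, 177], 0.68), ([647, 251, 0], 0.5)]
scene brass_block [([420, -284, 7], 0.66), ([419, 293, 66], 0.28)]
scene block_tab [([419, 288, 65], 0.35)]
scene block_tray [([418, -330, 0], 0.69), ([602, -7, 83], 0.49)]
scene square_driver [([508, 374, 0], 0.84)]
scene tool_rack [([417, 328, -3], 0.83)]
scene hole_a [([421, 293, 64], 0.93), ([421, 360, 65], 0.57)]
scene steel_block [([417, -329, 2], 0.69), ([604, -5, 0], 0.3), ([606, -3, 179], 0.23)]
scene white_block [([414, -377, 6], 0.49)]
scene round_driver []
scene sample_bottle [([629, 115, 0], 0.61), ([799, 66, -4], 0.28)]
scene flash_cup [([643, 248, -2], 0.84)
[... 186 characters left out ...]
top socket [([420, 364, 65], 0.71), ([605, -10, 182], 0.38)]
top brass_block [([419, -289, 0], 0.7)]
top block_tab [([378, -284, 41], 0.68)]
top block_tray [([419, -329, -2], 0.92)]
top square_driver [([513, 377, 1], 0.46), ([417, 360, 10], 0.38)]
top tool_rack [([417, 326, 0], 0.68)]
top hole_a [([420, 294, 64], 0.97), ([423, 358, 68], 0.96)]
top steel_block [([414, -330, 2], 0.63)]
top white_block [([416, -373, 1], 0.77), ([420, 360, 67], 0.17)]
top round_driver [([414, 290, 12], 0.43), ([637, 116, 1], 0.37)]
top sample_bottle [([636, 113, -2], 0.69), ([418, -327, 1], 0.63)]
top flash_cup [([646, 251, 5], 0.69)]
top beaker [([634, 115, -2], 0.34)]
top wash_bottle [([798, 70, 0], 0.68)]
1.7
```

View pics/a.png

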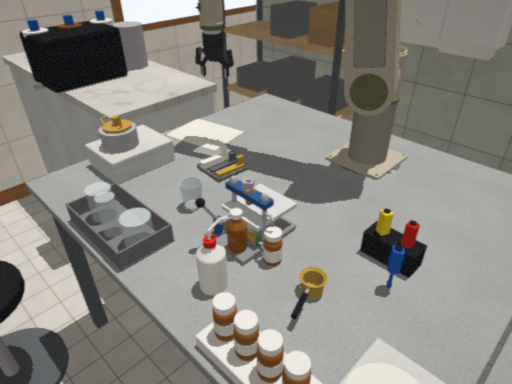

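View pics/b.png

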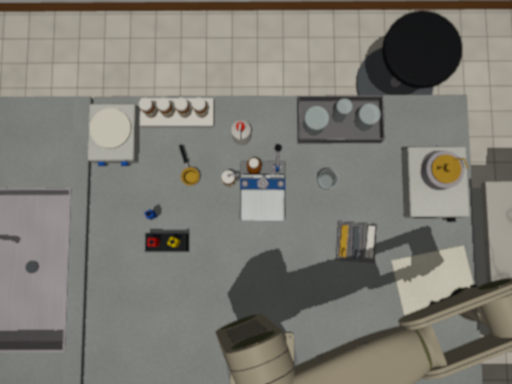

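The scene view shows the tray at (225,163), the stand at (255,200), the rack at (392,248) holding yellow (385,222) and red (410,235) drivers, and a blue look-alike standing at (397,260).

- **Red driver:** could be confused with the blue driver (397,260), the yellow driver (385,222) or the red wash-bottle cap (210,242). I choose the one at (410,235), which is (152,242) in the top view.
- **Brass block:** could be confused with the dark or white blocks in the tray or the brass cup at (313,283). I choose the yellow one at (344,240) in the top view.

```bash
python3 - <<'E'
from h import *
def rect(m,X,n):
    P=X[m]; 
    if len(P)<8: print(n,len(P));return
    r=cv2.minAreaRect(P[:,:2].astype(np.float32)); print(n,len(P),'c',np.round(r[0],1),'sz',np.round(r[1],1),'a',round(r[2],1),'z',np.round(np.percentile(P[:,2],[5,50,95]),1),'med',np.round(np.median(P[:,:2],0),1))
for n in ['top','scene']:
    p,d,s=snap(n); X=cloud(n,d,s); hsv=cv2.cvtColor(p,cv2.COLOR_RGB2HSV); H,S,V=[hsv[...,i].astype(int) for i in range(3)]
    x,y,z=[X[...,i] for i in range(3)]; ok=d>0
    box=lambda a,b,c,e,f,g: ok&(x>a)&(x<b)&(y>c)&(y<e)&(z>f)&(z<g)
    rect(box(340,500,300,420,120,145)&(S>120)&((H<8)|(H>172)),X,n+' red top')
    rect(box(340,500,240,420,60,72),X,n+' rack top')
    rect(box(440,600,320,440,30,145)&(H>100)&(H<130)&(S>100),X,n+' blue')
    rect(box(520,700,-120,120,140,155)&(H>100)&(H<130)&(S>100),X,n+' bridge')
    rect(box(580,630,-30,30,170,190),X,n+' head')
    rect(box(450,590,-120,120,80,90),X,n+' bed')
    rect(box(330,500,-420,-230,10,70),X,n+' tray+')
    rect(box(340,500,-320,-250,15,30)&(S>90),X,n+' brass bar')
    rect(box(340,420,-320,-250,45,62),X,n+' brass tab')
    cv2.imwrite('pics/c_%s.png'%n, cv2.resize(p[215:275,130:390,::-1] if n=='top' else p[140:290,190:440,::-1],None,fx=3,fy=3))
E
```

```text
top red top 58 c [417.4 356.1] sz [25.4 22.8] a 89.8 z [125.8 131.9 139.6] med [418.8 354.5]
top rack top 554 c [442.  322.5] sz [142.7 109. ] a 87.9 z [60.8 65.3 70.5] med [423.  321.8]
top blue 74 c [509.2 368.9] sz [23.4 25.2] a 24.7 z [ 81.6 119.5 127.4] med [507.3 365.2]
top bridge 239 c [603.6  -3.3] sz [143.4  31.2] a 89.8 z [142.3 147.4 152.8] med [601.8 -19.4]
top head 50 c [604.9  -5.2] sz [26.1 25.3] a 35.4 z [171.5 174.4 183.5] med [604.3  -6.2]
top bed 1031 c [540.7  -5.3] sz [138.7  98.7] a 90.0 z [80.7 84.7 89.2] med [539.   -3.6]
top tray+ 920 c [ 414.9 -324.9] sz [174.3 144.2] a 84.7 z [10.7 18.8 50.5] med [ 418.  -330.4]
top brass bar 157 c [ 421.5 -286.5] sz [ 23.2 106.1] a 83.4 z [16.3 21.3 26.6] med [ 428.5 -287.2]
top brass tab 24 c [ 378.6 -282.7] sz [12.3 23.6] a 86.0 z [46.2 51.4 58.2] med [ 378.7 -281.6]
scene red top 94 c [423.6 364.3] sz [20.3 32.2] a 42.4 z [121.2 130.5 135.2] med [428.2 363.8]
scene rack top 756 c [418.9 325.3] sz [ 68.1 141. ] a 0.4 z [62.6 66.8 69.2] med [429.3 324.9]
scene blue 405 c [484.2 357. ] sz [74.8 87.1] a 88.7 z [ 40.9  92.4 123.6] med [519.4 375.1]
scene bridge 328 c [ 6.073e+02 -3.000e-01] sz [147.2  36.3] a 89.2 z [141.  147.7 149.8] med [617.6  18.7]
scene head 83 c [606.   -3.1] sz [29.8 25.5] a 34.3 z [171.3 176.6 179.4] med [607.2  -2.9]
scene bed 584 c [539.3  -1.5] sz [141.9 100.9] a 89.6 z [83.2 85.6 87.5] med [520.9  31.8]
scene tray+ 836 c [ 420.3 -329.6] sz [138.5 137.4] a 85.1 z [11.3 19.9 50.7] med [ 414.9 -323.1]
scene brass bar 145 c [ 418.2 -288.8] sz [ 35.8 119.9] a 83.5 z [16.  21.9 25.8] med [ 424.2 -280.7]
scene brass tab 26 c [ 380.2 -278.1] sz [12.6 24.8] a 79.8 z [46.1 51.6 55.9] med [ 383.8 -278.2]
```

View pics/c_scene.png

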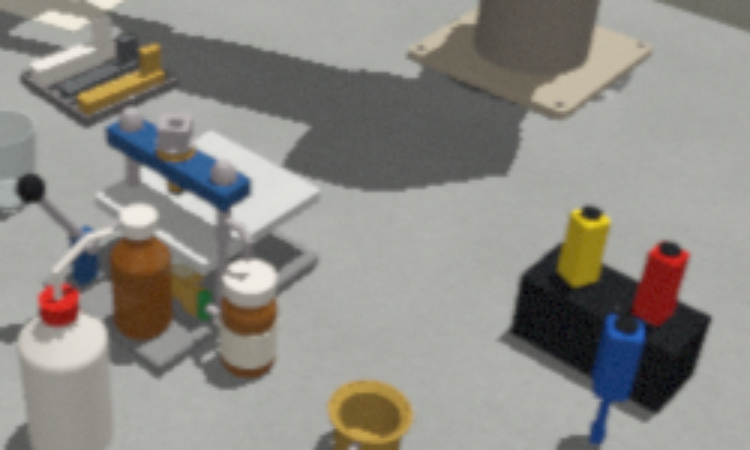

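The crop confirms the choices: brass block front slot with tab at (150,55), red driver right in rack (662,280), yellow left (585,245), blue look-alike (620,350) free on the bench. Brass yaw ≈ -5.5°, head angle ≈ 35° (θ≈235°).

```bash
cat >> h.py <<'E'
def plan(tgt,yaw,n,start=None):
    """rows from the current (or given x,y,z,yaw) pose to target; tool pointing down; tilt is taken out if current"""
    s=sense()
    p0=np.array(s['tool_pos']) if start is None else np.array(start[:3],float)
    R0=Ro.from_euler('xyz',s['tcp_rot'],degrees=True) if start is None else Ro.from_euler('xyz',[180,0,start[3]],degrees=True)
    R1=Ro.from_euler('xyz',[180,0,yaw],degrees=True)
    rv=(R0.inv()*R1).as_rotvec()/n; dp=(np.array(tgt)-p0)/n; R=R0
    print('t',round(s['time'],2),'now',np.round(p0,1),np.round(s['tcp_rot'],1),'f',np.round(s['ft_force'],1),'gap',round(s['finger_gap'],1))
    for i in range(n):
        print([*np.round(R.inv().apply(dp),1).tolist(),*np.round(rv,3).tolist()]); R=R*Ro.from_rotvec(rv)
E
python3 -c "
from h import *
plan([379,-282,130],-5.5,10)"
```

```text
t 1.8 now [ 249.5 -545.7  197.1] [-180.     0.    24.6] f [-0.1  0.3 -0.3] gap 85.5
[22.7, -18.6, 6.7, -0.0, 0.0, 0.052]
[21.7, -19.8, 6.7, -0.0, 0.0, 0.052]
[20.7, -20.9, 6.7, -0.0, 0.0, 0.052]
[19.5, -21.9, 6.7, -0.0, 0.0, 0.052]
[18.4, -22.9, 6.7, -0.0, 0.0, 0.052]
[17.1, -23.9, 6.7, -0.0, 0.0, 0.052]
[15.9, -24.7, 6.7, -0.0, 0.0, 0.052]
[14.5, -25.5, 6.7, -0.0, 0.0, 0.052]
[13.2, -26.2, 6.7, -0.0, 0.0, 0.052]
[11.8, -26.9, 6.7, -0.0, 0.0, 0.052]
```

apply_moves(rows=[[22.7,-18.6,6.7,0,0,0.052],[21.7,-19.8,6.7,0,0,0.052],[20.7,-20.9,6.7,0,0,0.052],[19.5,-21.9,6.7,0,0,0.052],[18.4,-22.9,6.7,0,0,0.052]], fingers=30, grip_force=90)

```text
time: 2.42
tool_pos: [314.4, -413.0, 163.5]
tcp_rot: [180.0, -0.0, 9.6]
ft_force: [0.9, 0.0, 0.7]
finger_gap: 30.2
grip_force: 0.0
```

apply_moves(rows=[[17.1,-23.9,6.7,0,0,0.052],[15.9,-24.7,6.7,0,0,0.052],[14.5,-25.5,6.7,0,0,0.052],[13.2,-26.2,6.7,0,0,0.052],[11.8,-26.9,6.7,0,0,0.054]])

```text
time: 3.05
tool_pos: [378.8, -281.0, 130.1]
tcp_rot: [180.0, -0.0, -5.4]
ft_force: [0.5, -0.5, -0.8]
finger_gap: 30.1
grip_force: 0.0
```

```bash
python3 - <<'E'
from h import *
p,d,s=snap('wrist','w1.png'); X=cloud('wrist',d,s)
hsv=cv2.cvtColor(p,cv2.COLOR_RGB2HSV); S=hsv[...,1].astype(int); H=hsv[...,0]
x,y,z=[X[...,i] for i in range(3)]
for n,a,b in [('bar',18,27),('tab',49,60)]:
    m=(d>0)&(z>a)&(z<b)&(S>90)&(H>10)&(H<35)&(abs(x-415)<90)&(abs(y+285)<40)
    r=cv2.minAreaRect(X[m][:,:2].astype(np.float32)) if m.sum()>5 else None
    print(n,m.sum(),r,np.median(X[m],0))
print(s['tool_pos'],s['tcp_rot'])
print([r for r in models.place_of('block_tab','wrist')][:2])
E
```

```text
bar 3173 ((420.9336242675781, -286.1976318359375), (21.90450668334961, 109.29570770263672), 83.70963287353516) [ 430.90130677 -287.5082085    22.65776038]
tab 465 ((378.24151611328125, -281.6460876464844), (11.703639030456543, 23.570220947265625), 84.2185287475586) [ 378.9863703  -281.56637477   54.3223924 ]
[ 378.7806871  -280.99753522  130.08552925] [ 1.79984492e+02 -2.54861318e-02 -5.44449775e+00]
[{'xyz': [378.1, -281.7, 40.1], 'confidence': 0.69}]
```

View pics/w1.png

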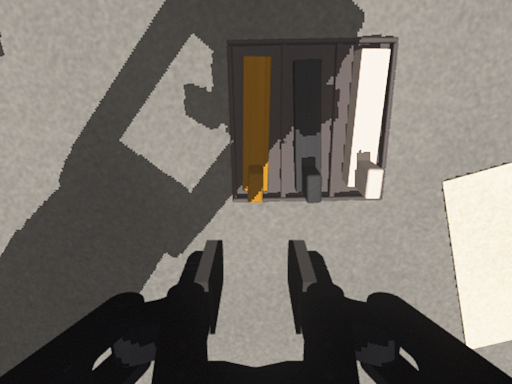

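The wrist view shows the brass block in the left slot (257,120) with its tab at (258,182). It agrees with the earlier measurements, so I descend and grip.

apply_moves(rows=[[-0.3,0.6,21,0,0,0.01],[0,0,21,0,0,0],[0,0,21,0,0,0],[0,0,21,0,0,0],[0,0,21,0,0,0]])

```text
time: 3.78
tool_pos: [377.9, -283.3, 24.8]
tcp_rot: [180.0, -0.0, -5.9]
ft_force: [-0.6, 0.2, 0.2]
finger_gap: 29.6
grip_force: 0.0
```

apply_moves(rows=[[0,0,0,0,0,0],[0,0,0,0,0,0],[0,0,0,0,0,0],[0,0,0,0,0,0],[0,0,0,0,0,0]], fingers=4, grip_force=90)

```text
time: 4.4
tool_pos: [378.2, -282.6, 25.5]
tcp_rot: [180.0, -0.0, -5.9]
ft_force: [-0.5, 0.0, -0.9]
finger_gap: 4.0
grip_force: 0.0
```

apply_moves(rows=[[0,0,-3,0,0,0],[0,0,-15,0,0,0],[0,0,-30,0,0,0],[0,0,-30,0,0,0],[0,0,-30,0,0,0]])

```text
time: 5.03
tool_pos: [378.2, -282.5, 135.3]
tcp_rot: [180.0, -0.1, -5.9]
ft_force: [1.1, -0.3, -0.1]
finger_gap: 4.3
grip_force: 0.0
```

```bash
python3 - <<'E'
from h import *
p,d,s=snap('wrist','w2.png'); X=cloud('wrist',d,s)
hsv=cv2.cvtColor(p,cv2.COLOR_RGB2HSV); S=hsv[...,1].astype(int); H=hsv[...,0]
R=Ro.from_euler('xyz',s['tcp_rot'],degrees=True); T=R.inv().apply((X-s['tool_pos']).reshape(-1,3)).reshape(X.shape)
m=(d>0)&(S>90)&(H>10)&(H<35)&(abs(T[...,1])<25)&(T[...,2]>-5)&(T[...,2]<40)
Q=T[m]; q=Q[(Q[:,2]<12)&(Q[:,0]>15)]
print(m.sum(),len(q)); A=np.c_[q[:,0],q[:,1],np.ones(len(q))]; c=np.linalg.lstsq(A,q[:,2],rcond=None)[0]; print('bar top plane z=',c,'pitch deg',np.degrees(c[0]))
r=cv2.minAreaRect(q[:,:2].astype(np.float32)); print(r, q.min(0),q.max(0), np.percentile(q,[2,98],axis=0))
plan([470,-4,150],0,10)
E
```

```text
0 0
bar top plane z= [0. 0. 0.] pitch deg 0.0Traceback (most recent call last):
  File "<stdin>", line 8, in <module>
    return umr_minimum(a, axis, None, out, keepdims, initial, where)
ValueError: zero-size array to reduction operation minimum which has no identity
```

View pics/w2.png

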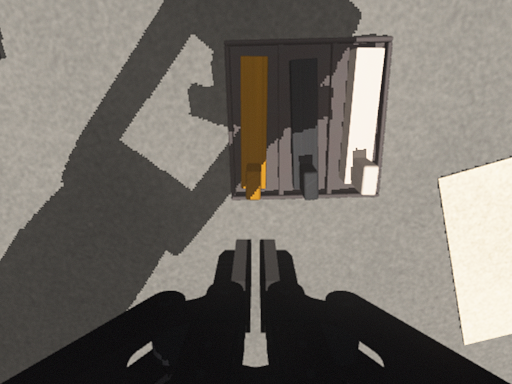

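```bash
python3 - <<'E'
from h import *
p,d,s=snap('wrist'); X=cloud('wrist',d,s); print(s['tool_pos'],s['finger_gap'])
c=eyes.get_calibration('wrist');print(np.round(c['mount'],3),c['intrinsics'])
hsv=cv2.cvtColor(p,cv2.COLOR_RGB2HSV); S=hsv[...,1].astype(int); H=hsv[...,0]
z=X[...,2]
for a,b in [(15,28),(45,62)]:
  m=(d>0)&(z>a)&(z<b)&(S>90)&(H>10)&(H<35)
  if m.sum()>5: v,u=np.nonzero(m);print(m.sum(),np.median(X[m],0),np.median(u),np.median(v),cv2.minAreaRect(X[m][:,:2].astype(np.float32)))
p,d,s=snap('top','t2.png')
cv2.imwrite('pics/t2c.png',cv2.resize(p[200:290,300:420,::-1],None,fx=5,fy=5))
E
```

```text
[ 380.01735793 -284.22112519  139.97799647] 4.2177305616409795
[[ 0.00000e+00 -9.53000e-01 -3.02000e-01  7.70890e+01]
 [ 1.00000e+00  1.00000e-03 -1.00000e-03  6.82000e-01]
 [ 2.00000e-03 -3.02000e-01  9.53000e-01 -1.77371e+02]
 [ 0.00000e+00  0.00000e+00  0.00000e+00  1.00000e+00]] [[342.43333027   0.         255.01689735]
 [  0.         342.43333027 191.08385085]
 [  0.           0.           1.        ]]
2975 [ 431.0127491  -287.61959818   22.64710751] 252.0 116.0 ((420.90093994140625, -286.32635498046875), (21.80143928527832, 109.19925689697266), 83.35636901855469)
442 [ 379.57980677 -281.63975721   54.31077721] 251.0 185.0 ((378.3238830566406, -281.4294128417969), (11.418414115905762, 23.398061752319336), 84.0750732421875)
```

View pics/t2c.png

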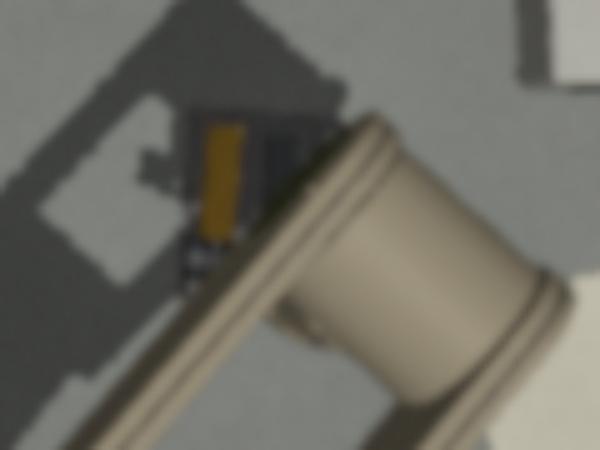

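```bash
python3 - <<'E'
from h import *
p,d,s=snap('wrist'); X=cloud('wrist',d,s); print(s['tool_pos'],s['tcp_rot'],s['joint_pos'])
R=Ro.from_euler('xyz',s['tcp_rot'],degrees=True); T=R.inv().apply((X-s['tool_pos']).reshape(-1,3)).reshape(X.shape)
for v,u in [(242,245),(250,240),(250,270),(270,240),(300,240),(330,234)]: print(v,u,np.round(T[v,u],1),round(float(d[v,u])))
for n in ['scene']:
    p,d,s=snap(n); X=cloud(n,d,s); m=(d>0)&(abs(X[...,0]-380)<120)&(abs(X[...,1]+282)<120)&(X[...,2]>70)&(X[...,2]<230)
    P=X[m]; 
    for a in range(70,230,10):
        q=P[(P[:,2]>a)&(P[:,2]<=a+10)]
        if len(q): print(a,len(q),np.round(q.min(0)),np.round(q.max(0)))
    cv2.imwrite('pics/s3.png',cv2.resize(p[100:200,170:300,::-1],None,fx=5,fy=5))
E
```

```text
[ 379.40924987 -283.6546715   136.2016068 ] [179.81894982  -0.23980002  -5.90755699] [-4.29873936e+01 -1.07109239e+01  1.09514757e+02  1.41711242e-04
  8.08956951e+01  5.29205202e+01]
242 245 [ 10.5  -3.9 -40.9] 150
250 240 [ 10.3  -5.8 -48.1] 143
250 270 [ 10.6   6.8 -48.6] 143
270 240 [ 10.3  -5.1 -64.2] 128
300 240 [ 12.3  -4.1 -85.5] 107
330 234 [  17.    -4.8 -104.9] 87
170 21 [ 373. -301.  170.] [ 393. -266.  180.]
180 22 [ 376. -302.  180.] [ 394. -267.  190.]
190 25 [ 377. -300.  190.] [ 391. -267.  200.]
200 22 [ 375. -293.  200.] [ 392. -265.  210.]
210 35 [ 368. -317.  211.] [ 397. -248.  220.]
220 49 [ 372. -324.  220.] [ 397. -241.  230.]
```

View pics/s3.png

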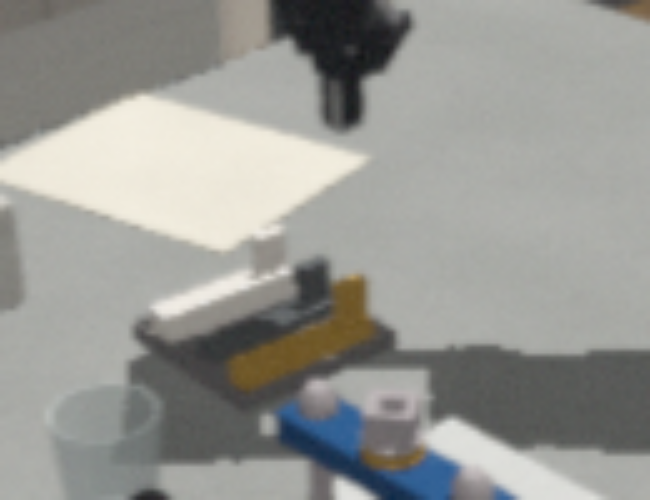

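The scene crop shows the fingertips at (342,128) far above the tab. The real fingertips sit about 38 mm behind the reported TCP, so the first grip closed above the tab at (350,290) and the block hasn't moved. I'll measure the tip offset precisely and open the fingers again.

apply_moves(rows=[[0,0,0,0,0,0],[0,0,0,0,0,0],[0,0,0,0,0,0],[0,0,0,0,0,0],[0,0,0,0,0,0]], fingers=28)

```text
time: 5.9
tool_pos: [378.0, -282.4, 133.1]
tcp_rot: [-180.0, 0.0, -5.9]
ft_force: [-0.1, 0.1, -0.2]
finger_gap: 28.1
grip_force: 0.0
```

```bash
python3 - <<'E'
from h import *
def tips():
    p,d,s=snap('wrist'); X=cloud('wrist',d,s); print(np.round(s['tool_pos'],1),np.round(s['tcp_rot'],2),np.round(s['ft_force'],1),s['finger_gap'])
    R=Ro.from_euler('xyz',s['tcp_rot'],degrees=True); T=R.inv().apply((X-s['tool_pos']).reshape(-1,3)).reshape(X.shape)
    m=(d>0)&(d<175)&(np.arange(384)[:,None]<262)
    Q=T[m]; print(len(Q)); 
    if len(Q): 
        for sgn in (-1,1):
            q=Q[Q[:,1]*sgn>0]; print(sgn,'z',np.percentile(q[:,2],[50,90,98,100]).round(1),'x',np.percentile(q[:,0],[0,2,50,98]).round(1),'y',np.percentile(q[:,1],[2,98]).round(1))
tips()
p,d,s=snap('scene'); X=cloud('scene',d,s); V=p.max(-1)
m=(d>0)&(abs(X[...,0]-385)<60)&(abs(X[...,1]+282)<60)&(X[...,2]>100)&(X[...,2]<200)
print(np.percentile(X[m][:,2],[0,2,5,50]), s['tool_pos'])
plan([378.4,-281.6,-11],-6,10)
E
```

```text
[ 378.  -282.4  133.1] [-180.      0.     -5.91] [-0.1  0.1 -0.2] 28.11867390311317
1118
-1 z [-47.9 -40.5 -36.6 -34.7] x [-1.4  2.7 10.4 11.1] y [-26.  -13.2]
1 z [-47.5 -40.6 -37.  -35.3] x [-0.5  2.7 10.4 11.2] y [14.6 27.6]
[167.47856894 169.63310389 171.3594485  185.42179319] [ 377.9996108  -282.37592051  133.07453744]
t 6.0 now [ 378.  -282.4  133.1] [180.    0.   -5.9] f [ 0.1 -0.2 -0.3] gap 27.9
[0.0, -0.1, 14.4, 0.0, 0.0, 0.0]
[0.0, -0.1, 14.4, 0.0, 0.0, 0.0]
[0.0, -0.1, 14.4, 0.0, 0.0, 0.0]
[0.0, -0.1, 14.4, 0.0, 0.0, 0.0]
[0.0, -0.1, 14.4, 0.0, 0.0, 0.0]
[0.0, -0.1, 14.4, 0.0, 0.0, 0.0]
[0.0, -0.1, 14.4, 0.0, 0.0, 0.0]
[0.0, -0.1, 14.4, 0.0, 0.0, 0.0]
[0.0, -0.1, 14.4, 0.0, 0.0, 0.0]
[0.0, -0.1, 14.4, 0.0, 0.0, 0.0]
```

Tips sit about 34.5 mm behind the reported TCP. I descend to a reported z of -8.

apply_moves(rows=[[0,-1.2,25,0,0,0],[0,0,25,0,0,0],[0,0,25,0,0,0],[0,0,20,0,0,0],[0,0,10,0,0,0]])

```text
time: 6.62
tool_pos: [377.5, -280.6, 26.9]
tcp_rot: [-179.9, 0.1, -5.9]
ft_force: [-0.3, -0.2, 0.2]
finger_gap: 27.6
grip_force: 0.0
```

apply_moves(rows=[[0,0,12,0,0,0],[0,0,12,0,0,0],[0,0,8,0,0,0],[0,0,4,0,0,0],[0,0,0,0,0,0]])

```text
time: 7.25
tool_pos: [378.0, -281.1, -8.1]
tcp_rot: [-180.0, 0.0, -5.9]
ft_force: [0.2, 0.2, 0.8]
finger_gap: 28.2
grip_force: 0.0
```

apply_moves(rows=[[0,0,0,0,0,0],[0,0,0,0,0,0],[0,0,0,0,0,0],[0,0,0,0,0,0],[0,0,0,0,0,0]], fingers=4, grip_force=90)

```text
time: 7.88
tool_pos: [378.5, -281.6, -7.3]
tcp_rot: [180.0, -0.0, -5.9]
ft_force: [-0.7, 0.8, 5.4]
finger_gap: 11.0
grip_force: 88.8
```

apply_moves(rows=[[0,0,-3,0,0,0],[0,0,-10,0,0,0],[0,0,-25,0,0,0],[0,0,-30,0,0,0],[0,0,-30,0,0,0]])

```text
time: 8.5
tool_pos: [377.6, -280.7, 90.8]
tcp_rot: [-180.0, 0.1, -5.9]
ft_force: [-0.0, -0.2, -5.3]
finger_gap: 10.3
grip_force: 87.9
```

apply_moves(rows=[[0,0,-25,0,0,0],[0,0,-12,0,0,0],[0,0,0,0,0,0],[0,0,0,0,0,0],[0,0,0,0,0,0]])

```text
time: 9.12
tool_pos: [377.4, -280.5, 125.7]
tcp_rot: [-179.9, 0.1, -5.9]
ft_force: [1.3, -0.5, -5.0]
finger_gap: 10.8
grip_force: 88.1
```

```bash
python3 - <<'E'
from h import *
p,d,s=snap('wrist','w4.png'); X=cloud('wrist',d,s)
hsv=cv2.cvtColor(p,cv2.COLOR_RGB2HSV); S=hsv[...,1].astype(int); H=hsv[...,0]
R=Ro.from_euler('xyz',s['tcp_rot'],degrees=True); T=R.inv().apply((X-s['tool_pos']).reshape(-1,3)).reshape(X.shape)
m=(d>0)&(S>90)&(H>10)&(H<35)&(abs(T[...,1])<25)&(T[...,2]>-60)&(T[...,2]<0)
Q=T[m]; q=Q[(Q[:,0]>16)&(Q[:,0]<95)]
A=np.c_[q[:,0],q[:,1],np.ones(len(q))]
for i in range(3):
    c=np.linalg.lstsq(A,q[:,2],rcond=None)[0]; k=abs(A@c-q[:,2])<2; A,q=A[k],q[k]
print(len(q),'bar top plane z=',c,'pitch,roll deg',np.degrees(c[:2]))
print(cv2.minAreaRect(q[:,:2].astype(np.float32)), np.percentile(q,[0.5,99.5],axis=0))
far=[np.median(q[abs(q[:,0]-a)<5][:,1]) for a in (25,50,85)]; print('y mid',far)
print(np.degrees(np.arctan2(far[2]-far[0],60)))
print(s['tool_pos'],s['finger_gap'],s['grip_force'])
plan([450,-4,170],0,12)
E
```

```text
9359 bar top plane z= [ 1.97048141e-03  3.73194019e-03 -2.98370315e+01] pitch,roll deg [0.11290027 0.21382442]
((55.4946174621582, 0.6356067657470703), (78.98699188232422, 22.030412673950195), 0.014783878810703754) [[ 16.51822211 -10.2078231  -31.28902212]
 [ 94.66839705  11.37126529 -28.04519687]]
y mid [np.float64(0.45799046325944603), np.float64(0.44719816749046365), np.float64(0.6294950423388932)]
0.1637743631015141
[ 377.3779467  -280.5344116   125.67816803] 10.783507586144747 88.14484119415283
t 9.18 now [ 377.5 -280.6  125.9] [-1.799e+02  1.000e-01 -5.900e+00] f [ 0.2  0.5 -5.8] gap 10.3
[3.6, -23.6, -3.7, -0.0, 0.0, -0.009]
[3.8, -23.5, -3.7, -0.0, 0.0, -0.009]
[4.0, -23.5, -3.7, -0.0, 0.0, -0.009]
[4.2, -23.5, -3.7, -0.0, 0.0, -0.009]
[4.4, -23.4, -3.7, -0.0, 0.0, -0.009]
[4.6, -23.4, -3.7, -0.0, 0.0, -0.009]
[4.8, -23.3, -3.7, -0.0, 0.0, -0.009]
[5.0, -23.3, -3.7, -0.0, 0.0, -0.009]
[5.2, -23.2, -3.7, -0.0, 0.0, -0.009]
[5.4, -23.2, -3.7, -0.0, 0.0, -0.009]
[5.6, -23.2, -3.7, -0.0, 0.0, -0.009]
[5.8, -23.1, -3.7, -0.0, 0.0, -0.009]
```

Block is held flat; its underside is 11.8 mm above the reported TCP. I carry it to the front of the stand.

apply_moves(rows=[[5,-28,0,0,0,-0.01],[6,-28,0,0,0,-0.01],[6,-28,0,0,0,-0.01],[6,-28,0,0,0,-0.01],[6,-28,0,0,0,-0.01]])

```text
time: 9.8
tool_pos: [418.5, -143.0, 126.6]
tcp_rot: [-180.0, 0.0, -3.0]
ft_force: [-0.2, -0.7, -4.9]
finger_gap: 10.3
grip_force: 88.4
```

apply_moves(rows=[[7,-28,0,0,0,-0.01],[7,-28,0,0,0,-0.01],[7,-28,0,0,0,-0.01],[8,-28,0,0,0,-0.01],[8,-23,0,0,0,-0.013]])

```text
time: 10.42
tool_pos: [460.0, -9.2, 126.5]
tcp_rot: [-180.0, 0.1, 0.0]
ft_force: [0.2, 0.0, -6.0]
finger_gap: 10.5
grip_force: 88.4
```

apply_moves(rows=[[0,0,4,0,0,0],[0,0,4,0,0,0],[0,0,4,0,0,0],[0,0,0,0,0,0],[0,0,0,0,0,0]])

```text
time: 11.05
tool_pos: [460.2, -10.7, 115.2]
tcp_rot: [180.0, -0.0, -0.1]
ft_force: [-0.8, 0.7, -5.1]
finger_gap: 10.4
grip_force: 88.6
```

```bash
cat >> h.py <<'E'
def rect(m,X,n):
    P=X[m]
    if len(P)<8: print(n,len(P));return
    r=cv2.minAreaRect(P[:,:2].astype(np.float32)); print(n,len(P),'c',np.round(r[0],1),'sz',np.round(r[1],1),'a',round(r[2],1),'z',np.round(np.percentile(P[:,2],[5,50,95]),1),'med',np.round(np.median(P[:,:2],0),1),'y1-99',np.round(np.percentile(P[:,1],[1,99]),1),'x1-99',np.round(np.percentile(P[:,0],[1,99]),1))
E
python3 - <<'E'
from h import *
p,d,s=snap('wrist','w5.png'); X=cloud('wrist',d,s); hsv=cv2.cvtColor(p,cv2.COLOR_RGB2HSV); H,S,V=[hsv[...,i].astype(int) for i in range(3)]
x,y,z=[X[...,i] for i in range(3)]; ok=d>0
print(s['tool_pos'],s['tcp_rot'],s['time'])
rect(ok&(abs(z-148)<5)&(H>100)&(H<130)&(S>100),X,'bridge')
rect(ok&(abs(z-85)<4)&(x>420)&(x<700)&(abs(y)<100)&(S<60),X,'bed')
hm=ok&(z>173)&(z<184)&(abs(x-605)<30)&(abs(y)<30)
rect(hm,X,'head')
rect(ok&(z>110)&(z<150)&(H>10)&(H<35)&(S>90)&(x>480),X,'bar')
cv2.imwrite('pics/w5.png',p[:,:,::-1])
E
```

```text
[460.18460833 -10.71750683 115.16664712] [ 1.79998536e+02 -5.17215371e-03 -5.05325081e-02] 11.05
bridge 0
bed 32693 c [534.9  -3.6] sz [142.3  91.5] a 89.5 z [84.5 85.7 86.8] med [542.    8.7] y1-99 [-72.9  65.6] x1-99 [491.2 579.3]
head 0
bar 9265 c [518.6 -11.3] sz [77.3 21.9] a 0.1 z [143.8 144.9 145.9] med [523.  -11.2] y1-99 [-21.8  -0.7] x1-99 [481.  556.6]
```

View pics/w5.png

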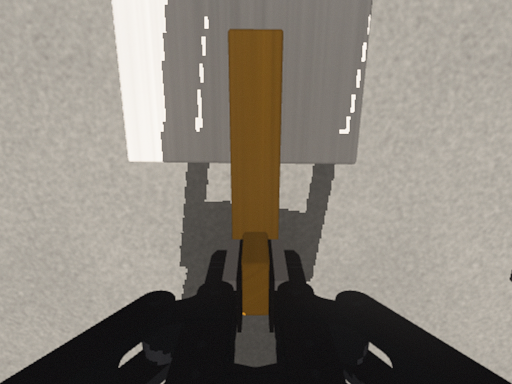

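The picture shows the bar (257,135) held straight over the carriage's front edge (row 162), which spans columns 130 to 356. The bar sits 7.7 mm too far to -y. I correct that, lower it to 1 mm above the bed and slide it in.

apply_moves(rows=[[4,-4,0,0,0,0],[5,-3.7,6,0,0,0],[6,0,10,0,0,0],[0,0,12,0,0,0],[0,0,8,0,0,0]])

```text
time: 11.72
tool_pos: [474.3, -2.6, 77.4]
tcp_rot: [-180.0, 0.1, -0.0]
ft_force: [0.5, -0.5, -5.0]
finger_gap: 10.6
grip_force: 88.7
```

apply_moves(rows=[[0,0,4.2,0,0,0],[0,0,0,0,0,0],[5,0,0,0,0,0],[10,0,0,0,0,0],[10,0,0,0,0,0]])

```text
time: 12.35
tool_pos: [501.4, -2.7, 75.2]
tcp_rot: [180.0, -0.1, -0.0]
ft_force: [0.2, 0.5, -5.8]
finger_gap: 10.7
grip_force: 88.6
```

apply_moves(rows=[[10,0,0,0,0,0],[10,0,0,0,0,0],[7,0,0,0,0,0],[3,0,0,0,0,0],[0,0,0,0,0,0]])

```text
time: 12.98
tool_pos: [530.2, -2.7, 74.7]
tcp_rot: [-180.0, 0.0, -0.0]
ft_force: [0.0, -0.1, -5.8]
finger_gap: 10.5
grip_force: 88.5
```

```bash
python3 - <<'E'
from h import *
p,d,s=snap('wrist','w6.png'); X=cloud('wrist',d,s); hsv=cv2.cvtColor(p,cv2.COLOR_RGB2HSV); H,S,V=[hsv[...,i].astype(int) for i in range(3)]
x,y,z=[X[...,i] for i in range(3)]; ok=d>0
print(s['tool_pos'],s['tcp_rot'],s['ft_force'],s['time'])
rect(ok&(abs(z-148)<5)&(H>100)&(H<130)&(S>100),X,'bridge')
rect(ok&(abs(z-85)<4)&(x>420)&(x<700)&(abs(y)<100)&(S<60),X,'bed')
rect(ok&(z>172)&(z<184)&(abs(x-605)<30)&(abs(y)<30),X,'head')
rect(ok&(z>95)&(z<115)&(H>10)&(H<35)&(S>90)&(x>480),X,'bar')
E
```

```text
[530.1684419   -2.66119077  74.74919649] [-1.79998634e+02  2.10436302e-02 -1.00452940e-02] [ 0.03967205 -0.09056215 -5.82425214] 12.975
bridge 34966 c [604.7  -4.3] sz [149.2  35.9] a 89.5 z [147.2 148.5 149.6] med [608.   10.1] y1-99 [-74.5  67.3] x1-99 [587.3 622.3]
bed 36692 c [565.8   8.1] sz [152.2 168. ] a 0.1 z [84.5 85.5 86.6] med [551.1   0. ] y1-99 [-72.9  65.9] x1-99 [494.6 641.2]
head 12971 c [604.4  -4.3] sz [26.5 26.5] a 35.7 z [176.1 178.  179.1] med [605.6  -4.5] y1-99 [-20.1  11.6] x1-99 [588.8 620.6]
bar 3299 c [555.8  -3.1] sz [39.2 21.8] a 0.0 z [103.5 104.5 108. ] med [554.4  -3.6] y1-99 [-13.8   7.5] x1-99 [537.5 573.1]
```

Well placed: screw head at (604.5, -4.3) and 35.7°. I lower the last millimetre, release and rise.

apply_moves(rows=[[0,0,0.5,0,0,0],[0,0,0.4,0,0,0],[0,0,0.3,0,0,0],[0,0,0,0,0,0],[0,0,0,0,0,0]])

```text
time: 13.65
tool_pos: [530.2, -2.7, 73.8]
tcp_rot: [180.0, -0.0, -0.0]
ft_force: [-1.3, 0.5, -4.1]
finger_gap: 10.2
grip_force: 88.7
```

apply_moves(rows=[[0,0,0,0,0,0],[0,0,0,0,0,0],[0,0,0,0,0,0],[0,0,0,0,0,0],[0,0,-3,0,0,0]], fingers=30)

```text
time: 14.28
tool_pos: [530.0, -2.7, 76.6]
tcp_rot: [-180.0, 0.0, -0.0]
ft_force: [-0.3, 0.4, 0.2]
finger_gap: 30.2
grip_force: 0.0
```

apply_moves(rows=[[-3,0,-10,0,0,0],[-5,0,-25,0,0,0],[-10,0,-30,0,0,0],[-10,0,-30,0,0,0],[0,0,-20,0,0,0]])

```text
time: 14.9
tool_pos: [502.6, -2.7, 194.2]
tcp_rot: [180.0, -0.1, -0.0]
ft_force: [1.2, 0.7, -0.7]
finger_gap: 30.2
grip_force: 0.0
```

```bash
python3 - <<'E'
from h import *
p,d,s=snap('wrist','w7.png'); X=cloud('wrist',d,s); hsv=cv2.cvtColor(p,cv2.COLOR_RGB2HSV); H,S,V=[hsv[...,i].astype(int) for i in range(3)]
x,y,z=[X[...,i] for i in range(3)]; ok=d>0
print(s['tool_pos'],s['tcp_rot'],s['ft_force'],s['time'])
rect(ok&(z>98)&(z<112)&(H>10)&(H<35)&(S>90)&(x>480)&(x<585),X,'bar')
rect(ok&(z>128)&(z<142)&(H>10)&(H<35)&(S>90)&(x>480)&(x<585),X,'tab')
plan([418.5,360,190],0,16)
E
```

```text
[502.55354023  -2.7186404  194.16914725] [ 1.79984273e+02 -1.49925107e-01 -1.04502118e-02] [ 1.19323837  0.68464979 -0.74421847] 14.9
bar 1981 c [551.6  -3.1] sz [66.2 21.5] a 0.3 z [102.4 103.6 104.8] med [560.  -3.] y1-99 [-13.7   7.5] x1-99 [520.  584.6]
tab 556 c [529.9  -3.4] sz [23.5 11.9] a 0.5 z [133.3 135.3 136.5] med [531.   -3.7] y1-99 [-9.4  2.2] x1-99 [518.5 541.5]
t 14.95 now [504.1  -2.9 196.7] [180.   -0.3  -0. ] f [-0.3  0.   2.6] gap 29.7
[-5.4, -22.7, 0.4, 0.0, -0.0, -0.0]
[-5.4, -22.7, 0.4, 0.0, -0.0, -0.0]
[-5.4, -22.7, 0.4, 0.0, -0.0, -0.0]
[-5.4, -22.7, 0.4, 0.0, -0.0, -0.0]
[-5.4, -22.7, 0.4, 0.0, -0.0, -0.0]
[-5.4, -22.7, 0.4, 0.0, -0.0, -0.0]
[-5.4, -22.7, 0.4, 0.0, -0.0, -0.0]
[-5.4, -22.7, 0.4, 0.0, -0.0, -0.0]
[-5.4, -22.7, 0.4, 0.0, -0.0, -0.0]
[-5.4, -22.7, 0.4, 0.0, -0.0, -0.0]
[-5.4, -22.7, 0.4, 0.0, -0.0, -0.0]
[-5.3, -22.7, 0.4, 0.0, -0.0, -0.0]
[-5.3, -22.7, 0.4, 0.0, -0.0, -0.0]
[-5.3, -22.7, 0.4, 0.0, -0.0, -0.0]
[-5.3, -22.7, 0.4, 0.0, -0.0, -0.0]
[-5.3, -22.7, 0.4, 0.0, -0.0, -0.0]
```

```bash
python3 - <<'E'
from h import *
plan([418.5,358,160],179.5,20)
E
```

```text
t 14.95 now [504.1  -2.9 196.7] [180.   -0.3  -0. ] f [-0.3  0.   2.6] gap 29.7
[-4.3, -18.0, 1.8, 0.0, 0.0, -0.157]
[-1.4, -18.5, 1.8, 0.0, 0.0, -0.157]
[1.5, -18.5, 1.8, 0.0, 0.0, -0.157]
[4.3, -18.0, 1.8, 0.0, 0.0, -0.157]
[7.1, -17.1, 1.8, 0.0, 0.0, -0.157]
[9.7, -15.8, 1.8, 0.0, 0.0, -0.157]
[12.0, -14.1, 1.8, 0.0, 0.0, -0.157]
[14.1, -12.1, 1.9, 0.0, 0.0, -0.157]
[15.8, -9.7, 1.9, 0.0, 0.0, -0.157]
[17.1, -7.1, 1.9, 0.0, 0.0, -0.157]
[18.0, -4.4, 1.9, 0.0, 0.0, -0.157]
[18.5, -1.5, 1.9, 0.0, 0.0, -0.157]
[18.5, 1.4, 1.9, 0.0, 0.0, -0.157]
[18.0, 4.3, 1.9, 0.0, 0.0, -0.157]
[17.2, 7.0, 1.9, 0.0, 0.0, -0.157]
[15.8, 9.6, 1.9, 0.0, 0.0, -0.157]
[14.1, 12.0, 1.9, 0.0, 0.0, -0.157]
[12.1, 14.0, 1.9, 0.0, 0.0, -0.157]
[9.8, 15.8, 1.9, 0.0, 0.0, -0.157]
[7.2, 17.1, 1.8, 0.0, 0.0, -0.157]
```

apply_moves(rows=[[-4.3,-18,0,0,0,-0.157],[-1.4,-18.5,0,0,0,-0.157],[1.5,-18.5,0,0,0,-0.157],[4.3,-18,0,0,0,-0.157],[7.1,-17.1,0,0,0,-0.157]], fingers=44)

```text
time: 15.58
tool_pos: [480.5, 88.0, 191.0]
tcp_rot: [-180.0, 0.0, 45.3]
ft_force: [-0.4, 0.4, -0.6]
finger_gap: 44.1
grip_force: 0.0
```

apply_moves(rows=[[9.7,-15.8,1,0,0,-0.157],[12,-14.1,1,0,0,-0.157],[14.1,-12.1,1,0,0,-0.157],[15.8,-9.7,1,0,0,-0.157],[17.1,-7.1,1,0,0,-0.157]])

```text
time: 16.2
tool_pos: [458.9, 178.2, 186.0]
tcp_rot: [-180.0, 0.0, 90.2]
ft_force: [0.7, -0.5, -0.1]
finger_gap: 44.0
grip_force: 0.0
```

apply_moves(rows=[[18,-4.4,2,0,0,-0.157],[18.5,-1.5,2,0,0,-0.157],[18.5,1.4,2,0,0,-0.157],[18,4.3,2,0,0,-0.157],[17.2,7,2,0,0,-0.157]])

```text
time: 16.82
tool_pos: [437.0, 268.3, 175.9]
tcp_rot: [-180.0, -0.0, 135.2]
ft_force: [-0.4, 0.8, 0.2]
finger_gap: 44.0
grip_force: 0.0
```

apply_moves(rows=[[15.8,9.6,4,0,0,-0.157],[14.1,12,4,0,0,-0.157],[12.1,14,4,0,0,-0.157],[9.8,15.8,2,0,0,-0.157],[7.2,17.1,0,0,0,-0.157]])

```text
time: 17.45
tool_pos: [415.0, 358.2, 161.5]
tcp_rot: [-180.0, -0.1, -179.8]
ft_force: [0.3, -1.0, 0.7]
finger_gap: 43.7
grip_force: 0.0
```

```bash
python3 - <<'E'
from h import *
p,d,s=snap('wrist','w8.png'); X=cloud('wrist',d,s); hsv=cv2.cvtColor(p,cv2.COLOR_RGB2HSV); H,S,V=[hsv[...,i].astype(int) for i in range(3)]
x,y,z=[X[...,i] for i in range(3)]; ok=d>0
print(s['tool_pos'],s['tcp_rot'],s['joint_pos'],s['time'])
near=ok&(abs(x-418)<45)&(abs(y-360)<30)
rect(near&(z>124)&(z<140),X,'red top')
rect(ok&(abs(x-418)<45)&(abs(y-292)<30)&(z>124)&(z<140),X,'yellow top')
rect(ok&(z>62)&(z<70)&(abs(x-418)<60)&(abs(y-326)<100),X,'rack')
print(models.place_of('hole_a','wrist')[:2])
E
```

```text
[414.95104014 358.19874079 161.54971523] [-1.79952587e+02 -6.81889161e-02 -1.79806684e+02] [ 3.54419951e+01  6.40126630e-01  9.61531356e+01  6.38043199e-04
  8.32897877e+01 -5.47514241e+01] 17.45
red top 1512 c [417.2 358.7] sz [26.1 25.6] a 87.4 z [128.1 132.7 136.4] med [414.6 358.5] y1-99 [346.1 371.2] x1-99 [404.6 429.2]
yellow top 1551 c [417.4 291.2] sz [26.2 26. ] a 64.4 z [127.3 132.6 136.3] med [415.3 292.9] y1-99 [277.4 306.1] x1-99 [402.7 431.4]
rack 8684 c [418.3 325.3] sz [140.9  64.8] a 89.6 z [65.5 66.7 67.8] med [406.2 326.9] y1-99 [256.8 394.5] x1-99 [386.  449.4]
[{'xyz': [420.4, 291.4, 69.1], 'confidence': 0.72}, {'xyz': [419.4, 328.3, -1.1], 'confidence': 0.7}]
```

View pics/w8.png

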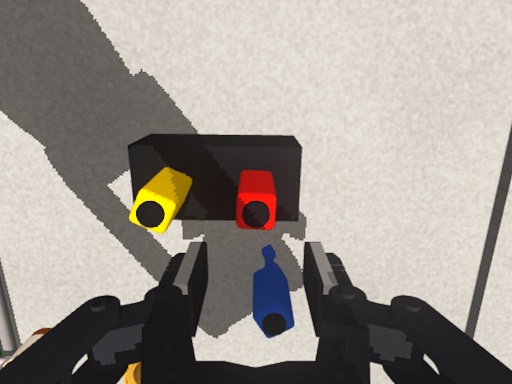

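The picture shows red at (256,205) between yellow (155,205) and the free blue look-alike (272,300). Clearances are fine, so I descend onto the red handle.

apply_moves(rows=[[-2.2,0,10,0,0,0.04],[0,0,22,0,0,0],[0,0,25,0,0,0],[0,0,25,0,0,0],[0,0,18,0,0,0]])

```text
time: 18.18
tool_pos: [417.2, 356.8, 61.0]
tcp_rot: [-179.9, -0.1, 177.4]
ft_force: [0.1, 0.7, 0.6]
finger_gap: 44.2
grip_force: 0.0
```

apply_moves(rows=[[0,0,5,0,0,0],[0,0,0,0,0,0],[0,0,0,0,0,0],[0,0,0,0,0,0],[0,0,0,0,0,0]])

```text
time: 18.8
tool_pos: [417.8, 358.0, 58.3]
tcp_rot: [180.0, 0.0, 177.6]
ft_force: [-0.2, 0.1, 0.1]
finger_gap: 44.2
grip_force: 0.0
```

apply_moves(rows=[[0,0,0,0,0,0],[0,0,0,0,0,0],[0,0,0,0,0,0],[0,0,0,0,0,0],[0,0,0,0,0,0]], fingers=16, grip_force=90)

```text
time: 19.42
tool_pos: [417.7, 357.9, 58.1]
tcp_rot: [180.0, 0.0, 177.6]
ft_force: [-1.9, -0.6, 4.2]
finger_gap: 25.0
grip_force: 88.5
```

apply_moves(rows=[[0,0,-5,0,0,0],[0,0,-20,0,0,0],[0,0,-35,0,0,0],[0,0,-35,0,0,0],[0,0,-35,0,0,0]])

```text
time: 20.05
tool_pos: [417.5, 357.7, 190.1]
tcp_rot: [180.0, 0.0, 177.6]
ft_force: [0.8, -0.5, -2.1]
finger_gap: 24.9
grip_force: 88.3
```

apply_moves(rows=[[0,0,-30,0,0,0],[0,0,-20,0,0,0],[0,0,-9,0,0,0],[0,0,0,0,0,0],[0,0,0,0,0,0]])

```text
time: 20.68
tool_pos: [416.9, 357.3, 245.1]
tcp_rot: [-179.9, -0.1, 177.6]
ft_force: [-0.5, -0.3, -2.2]
finger_gap: 24.8
grip_force: 88.3
```

```bash
python3 - <<'E'
from h import *
plan([604.4,-4.3,245],-144.3,15)
E
```

```text
t 20.68 now [416.9 357.3 245.1] [-1.799e+02 -1.000e-01  1.776e+02] f [-0.5 -0.3 -2.2] gap 24.8
[-13.5, -23.6, 0.0, -0.0, -0.0, -0.044]
[-12.4, -24.1, 0.0, -0.0, -0.0, -0.044]
[-11.4, -24.7, 0.0, -0.0, -0.0, -0.044]
[-10.3, -25.1, 0.0, -0.0, -0.0, -0.044]
[-9.1, -25.6, 0.0, -0.0, -0.0, -0.044]
[-8.0, -26.0, 0.0, -0.0, -0.0, -0.044]
[-6.8, -26.3, 0.0, -0.0, -0.0, -0.044]
[-5.7, -26.6, 0.0, -0.0, -0.0, -0.044]
[-4.5, -26.8, 0.0, -0.0, -0.0, -0.044]
[-3.3, -27.0, 0.0, -0.0, -0.0, -0.044]
[-2.1, -27.1, 0.0, -0.0, -0.0, -0.044]
[-0.9, -27.1, 0.0, -0.0, -0.0, -0.044]
[0.3, -27.2, 0.0, -0.0, -0.0, -0.044]
[1.5, -27.1, 0.0, -0.0, -0.0, -0.044]
[2.7, -27.0, 0.0, -0.0, -0.0, -0.044]
```

apply_moves(rows=[[-13.5,-23.6,0,0,0,-0.044],[-12.4,-24.1,0,0,0,-0.044],[-11.4,-24.7,0,0,0,-0.044],[-10.3,-25.1,0,0,0,-0.044],[-9.1,-25.6,0,0,0,-0.044]])

```text
time: 21.3
tool_pos: [479.6, 236.1, 245.1]
tcp_rot: [-180.0, -0.1, -169.7]
ft_force: [-0.0, -0.4, -2.1]
finger_gap: 24.8
grip_force: 88.6
```

apply_moves(rows=[[-8,-26,0,0,0,-0.044],[-6.8,-26.3,0,0,0,-0.044],[-5.7,-26.6,0,0,0,-0.044],[-4.5,-26.8,0,0,0,-0.044],[-3.3,-27,0,0,0,-0.044]])

```text
time: 21.92
tool_pos: [542.0, 115.4, 245.1]
tcp_rot: [180.0, -0.1, -157.1]
ft_force: [0.5, 0.5, -2.0]
finger_gap: 24.8
grip_force: 88.7
```

apply_moves(rows=[[-2.1,-27.1,0,0,0,-0.044],[-0.9,-27.1,0,0,0,-0.044],[0.3,-27.2,0,0,0,-0.044],[1.5,-27.1,0,0,0,-0.044],[2.7,-27,0,0,0,-0.044]])

```text
time: 22.55
tool_pos: [604.1, -5.2, 245.0]
tcp_rot: [179.9, -0.1, -144.5]
ft_force: [0.6, 0.8, -1.9]
finger_gap: 25.3
grip_force: 88.7
```

apply_moves(rows=[[0,0,0,0,0,0],[0,0,0,0,0,0],[0,0,0,0,0,0],[0,0,0,0,0,0],[0,0,0,0,0,0]])

```text
time: 23.18
tool_pos: [604.4, -4.0, 246.9]
tcp_rot: [-180.0, 0.0, -144.6]
ft_force: [-0.1, 0.7, -2.2]
finger_gap: 25.1
grip_force: 89.0
```

```bash
python3 - <<'E'
from h import *
p,d,s=snap('wrist','w9.png'); X=cloud('wrist',d,s); hsv=cv2.cvtColor(p,cv2.COLOR_RGB2HSV); H,S,V=[hsv[...,i].astype(int) for i in range(3)]
x,y,z=[X[...,i] for i in range(3)]; ok=d>0
print(s['tool_pos'],s['tcp_rot'],s['joint_pos'],s['ft_force'])
near=ok&(abs(x-604)<30)&(abs(y+4)<30)
rect(near&(z>173)&(z<184),X,'head')
for a in range(184,250,6): rect(near&(z>a)&(z<=a+6),X,'drv%d'%a)
rect(ok&(abs(z-148)<5)&(H>100)&(H<130)&(S>100),X,'bridge')
E
```

```text
[604.35496433  -4.01719284 246.85024512] [-1.79991359e+02  1.15295123e-02 -1.44552032e+02] [-5.24120881e+00  7.25351876e+00  8.03489519e+01  9.65777299e-04
  9.23831537e+01 -1.30689136e+02] [-0.11433201  0.72021208 -2.18727662]
head 780 c [604.7  -3.8] sz [26.4 25.6] a 36.0 z [175.8 178.2 179.3] med [601.3  -6.6] y1-99 [-20.5  12.6] x1-99 [587.9 620.6]
drv184 0
drv190 0
drv196 0
drv202 26 c [599.4  -6.5] sz [ 0.7 10.1] a 36.2 z [204.8 206.  207.8] med [599.1  -6.3] y1-99 [-10.5  -2.3] x1-99 [596.4 602.2]
drv208 51 c [599.7  -6.3] sz [1.9 9.9] a 33.3 z [208.5 211.6 213.8] med [599.9  -7.1] y1-99 [-10.7  -2.4] x1-99 [596.6 602.3]
drv214 119 c [603.5  -4. ] sz [10.4 10.5] a 35.3 z [214.6 215.8 219.3] med [601.   -6.3] y1-99 [-10.4   2.8] x1-99 [596.5 609.4]
drv220 44 c [601.1  -5.2] sz [2.7 8.2] a 32.1 z [220.4 223.  225.9] med [600.3  -6.2] y1-99 [-8.  -1.1] x1-99 [599.3 604.4]
drv226 44 c [601.2  -5.3] sz [2.9 8. ] a 33.6 z [226.3 228.5 231.3] med [600.2  -5.9] y1-99 [-8.1 -1.2] x1-99 [599.3 604.5]
drv232 42 c [600.7  -5.2] sz [2.2 7.3] a 29.7 z [232.1 234.4 237.5] med [600.1  -6. ] y1-99 [-8. -2.] x1-99 [599.2 603.3]
drv238 1
drv244 0
bridge 4242 c [604.1  -3.9] sz [148.7  35.3] a 89.4 z [147.  148.7 149.8] med [600.2 -24.3] y1-99 [-77.3  68.1] x1-99 [586.7 621.1]
```

View pics/w9.png

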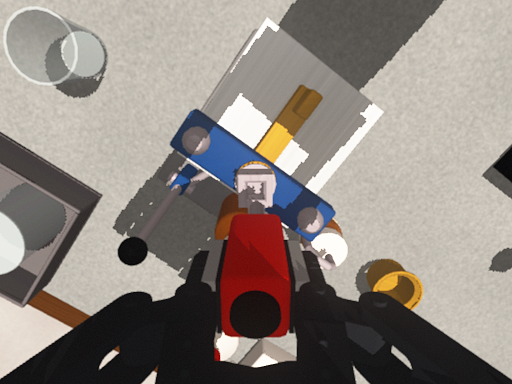

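The red driver (258,270) is gripped above the screw head's square socket (255,188), with the brass block lying beneath at (290,125). Alignment is within 1 mm and 1°. I insert it.

apply_moves(rows=[[-0.6,-0.4,8,0,0,0],[0,0,8,0,0,0],[0,0,5,0,0,0],[0,0,4,0,0,0],[0,0,3,0,0,0]])

```text
time: 23.85
tool_pos: [605.1, -4.4, 218.4]
tcp_rot: [180.0, -0.0, -144.6]
ft_force: [-0.4, -0.6, -2.5]
finger_gap: 24.8
grip_force: 89.0
```

apply_moves(rows=[[0,0,2,0,0,0],[0,0,2,0,0,0],[0,0,1,0,0,0],[0,0,0,0,0,0],[0,0,0,0,0,0]])

```text
time: 24.48
tool_pos: [605.2, -4.4, 213.8]
tcp_rot: [-180.0, 0.0, -144.6]
ft_force: [0.8, -0.2, -1.5]
finger_gap: 24.9
grip_force: 89.0
```

Seated without force. I turn clockwise 195° (3.4 rad) first, following the thread down.

apply_moves(rows=[[0,0,0.15,0,0,0.17],[0,0,0.15,0,0,0.17],[0,0,0.15,0,0,0.17],[0,0,0.15,0,0,0.17],[0,0,0.15,0,0,0.17]])

```text
time: 25.1
tool_pos: [604.9, -4.4, 213.1]
tcp_rot: [-180.0, -0.0, 166.4]
ft_force: [-0.9, 0.2, -0.3]
finger_gap: 25.0
grip_force: 88.9
```

apply_moves(rows=[[0,0,0.15,0,0,0.17],[0,0,0.15,0,0,0.17],[0,0,0.15,0,0,0.17],[0,0,0.15,0,0,0.17],[0,0,0.15,0,0,0.17]])

```text
time: 25.72
tool_pos: [604.6, -4.2, 212.2]
tcp_rot: [-180.0, -0.1, 117.7]
ft_force: [-2.1, 1.9, -0.3]
finger_gap: 25.0
grip_force: 89.0
```

apply_moves(rows=[[0,0,0.15,0,0,0.17],[0,0,0.15,0,0,0.17],[0,0,0.15,0,0,0.17],[0,0,0.15,0,0,0.17],[0,0,0.15,0,0,0.17]])

```text
time: 26.35
tool_pos: [604.6, -3.7, 211.4]
tcp_rot: [-179.9, -0.0, 69.0]
ft_force: [-2.5, 2.0, -0.8]
finger_gap: 24.6
grip_force: 89.0
```

apply_moves(rows=[[0,0,0.15,0,0,0.17],[0,0,0.15,0,0,0.17],[0,0,0.15,0,0,0.17],[0,0,0.15,0,0,0.17],[0,0,0.15,0,0,0.17]])

```text
time: 26.98
tool_pos: [604.9, -3.5, 210.6]
tcp_rot: [-179.9, 0.0, 20.3]
ft_force: [-1.7, 2.6, -1.5]
finger_gap: 24.9
grip_force: 88.9
```

```bash
cat > look.py <<'E'
from h import *
p,d,s=snap('wrist','wl.png'); X=cloud('wrist',d,s); hsv=cv2.cvtColor(p,cv2.COLOR_RGB2HSV); H,S,V=[hsv[...,i].astype(int) for i in range(3)]
x,y,z=[X[...,i] for i in range(3)]; ok=d>0
print(s['time'],s['tool_pos'],s['tcp_rot'],s['joint_pos'][5],s['ft_force'],s['wrist_torque'])
near=ok&(abs(x-604)<30)&(abs(y+4)<30)
for a in (169,171,173,175): rect(near&(z>a)&(z<a+6)&(S<80),X,'head%d'%a)
E
python3 look.py
```

```text
26.975 [604.87285136  -3.45329372 210.63824642] [-1.79911760e+02  2.03415706e-03  2.03326519e+01] 64.4308046408646 [-1.66748391  2.589108   -1.52533232] [0.74659656 0.1795372  0.05918875]
head169 526 c [606.1  -3.5] sz [23.3 26.1] a 32.8 z [170.3 174.2 174.9] med [610.2  -0.7] y1-99 [-17.5  12.6] x1-99 [597.3 621.9]
head171 841 c [606.1  -3.5] sz [23.4 26.1] a 32.9 z [172.5 174.9 176. ] med [610.1  -1.2] y1-99 [-18.6  12.2] x1-99 [596.9 621.4]
head173 822 c [606.4  -3.3] sz [22.6 26. ] a 32.9 z [173.5 175.  177.8] med [609.6  -1.1] y1-99 [-18.5  11.9] x1-99 [596.9 621.3]
head175 477 c [606.3  -3.3] sz [22.6 25.9] a 33.2 z [175.1 175.6 179.6] med [609.4  -1.9] y1-99 [-18.8  11.7] x1-99 [596.5 620.6]
```

The screw has turned 183° (θ≈417°, foot ≈18.05 mm). I need about 53° more for a foot height near 17.2 mm.

apply_moves(rows=[[0,0,0.15,0,0,0.18],[0,0,0.15,0,0,0.18],[0,0,0.15,0,0,0.18],[0,0,0.15,0,0,0.18],[0,0,0.15,0,0,0.18]])

```text
time: 27.65
tool_pos: [605.2, -3.6, 209.8]
tcp_rot: [-179.9, 0.0, -31.1]
ft_force: [0.7, 3.8, -3.5]
finger_gap: 24.9
grip_force: 88.7
```

apply_moves(rows=[[0,0,0,0,0,0.02],[0,0,0,0,0,0],[0,0,0,0,0,0],[0,0,0,0,0,0],[0,0,0,0,0,0]])

```text
time: 28.28
tool_pos: [605.2, -3.9, 209.8]
tcp_rot: [-180.0, 0.0, -31.9]
ft_force: [2.3, 5.2, -4.7]
finger_gap: 25.0
grip_force: 88.7
```

```bash
python3 look.py
```

```text
28.275 [605.21533632  -3.85876    209.82728529] [-1.79952481e+02  2.07019654e-02 -3.18906608e+01] 116.63707354877054 [ 2.34532951  5.19427024 -4.70364671] [ 1.24900789 -0.44910855  0.06466826]
head169 773 c [606.4  -4.9] sz [26.1 22.5] a 70.6 z [170.8 174.  174.8] med [610.5  -8.4] y1-99 [-19.6   7.4] x1-99 [593.2 620.1]
head171 835 c [606.4  -4.9] sz [26.1 22.5] a 70.6 z [172.1 174.2 175.4] med [610.4  -8.7] y1-99 [-19.6   7.5] x1-99 [593.3 619.9]
head173 803 c [606.3  -4.9] sz [26.1 22.5] a 70.6 z [173.3 174.4 178.2] med [610.   -8.3] y1-99 [-19.3   7.5] x1-99 [593.3 619.4]
head175 216 c [607.6  -5.4] sz [25.3 19.2] a 69.8 z [175.1 177.2 179.8] med [608.3  -7.2] y1-99 [-19.1   6.4] x1-99 [596.  618.7]
```

Head at -19.4°, so θ≈469° and the foot is at about 17.2 mm. I take the torsion out, withdraw the driver and go back to the rack.

apply_moves(rows=[[0,0,0,0,0,-0.06],[0,0,0,0,0,-0.06],[0,0,-2,0,0,0],[0,0,-4,0,0,0],[0,0,-6,0,0,0]])

```text
time: 28.95
tool_pos: [605.1, -5.2, 222.5]
tcp_rot: [179.9, -0.0, -25.3]
ft_force: [0.2, -0.6, -2.1]
finger_gap: 25.4
grip_force: 89.1
```

apply_moves(rows=[[0,0,-8,0,0,0],[0,0,-10,0,0,0],[0,0,-8,0,0,0],[0,0,0,0,0,0],[0,0,0,0,0,0]])

```text
time: 29.58
tool_pos: [605.0, -4.4, 247.7]
tcp_rot: [180.0, 0.0, -25.2]
ft_force: [-0.2, 0.6, -1.7]
finger_gap: 25.1
grip_force: 89.1
```

```bash
python3 look.py; python3 -c "
from h import *
plan([418.3,358.5,248],0,15)"
```

```text
29.575 [604.99831412  -4.43264712 247.66958176] [ 1.79989029e+02  2.00529505e-02 -2.52220220e+01] 109.94986108485075 [-0.15670877  0.59317369 -1.70365549] [ 0.01921687 -0.013852    0.01128383]
head169 651 c [604.4  -4.2] sz [26.  26.3] a 70.6 z [171.7 174.  174.8] med [609.   -7.1] y1-99 [-19.5  10.6] x1-99 [589.8 620. ]
head171 719 c [604.4  -4.2] sz [26.  26.3] a 70.6 z [172.3 174.1 175.4] med [608.5  -7.2] y1-99 [-19.4  10.6] x1-99 [589.8 619.8]
head173 633 c [604.4  -4.2] sz [25.9 26.3] a 70.6 z [173.2 174.3 175.4] med [608.3  -7.2] y1-99 [-19.5  10.6] x1-99 [589.7 619.6]
head175 90 c [604.5  -4.5] sz [25.1 25.6] a 71.3 z [175.  175.3 175.8] med [607.2  -7.3] y1-99 [-19.1   9.7] x1-99 [590.4 619.8]
t 29.62 now [604.9  -4.4 247.4] [180.    0.  -25.2] f [-0.2 -0.3 -1.7] gap 25.1
[-21.6, -16.6, -0.0, 0.0, 0.0, -0.029]
[-21.1, -17.2, -0.0, 0.0, 0.0, -0.029]
[-20.6, -17.8, -0.0, 0.0, 0.0, -0.029]
[-20.0, -18.4, -0.0, 0.0, 0.0, -0.029]
[-19.5, -19.0, -0.0, 0.0, 0.0, -0.029]
[-18.9, -19.6, -0.0, 0.0, 0.0, -0.029]
[-18.3, -20.1, -0.0, 0.0, 0.0, -0.029]
[-17.7, -20.6, -0.0, 0.0, 0.0, -0.029]
[-17.1, -21.1, -0.0, 0.0, 0.0, -0.029]
[-16.5, -21.6, -0.0, 0.0, 0.0, -0.029]
[-15.8, -22.1, -0.0, 0.0, 0.0, -0.029]
[-15.2, -22.6, -0.0, 0.0, 0.0, -0.029]
[-14.5, -23.0, -0.0, 0.0, 0.0, -0.029]
[-13.8, -23.4, -0.0, 0.0, 0.0, -0.029]
[-13.1, -23.8, -0.0, 0.0, 0.0, -0.029]
```

apply_moves(rows=[[-21.6,-16.6,0,0,0,-0.029],[-21.1,-17.2,0,0,0,-0.029],[-20.6,-17.8,0,0,0,-0.029],[-20,-18.4,0,0,0,-0.029],[-19.5,-19,0,0,0,-0.029]])

```text
time: 30.25
tool_pos: [542.1, 117.3, 247.4]
tcp_rot: [180.0, 0.0, -16.9]
ft_force: [0.2, -0.3, -1.6]
finger_gap: 24.8
grip_force: 89.0
```

apply_moves(rows=[[-18.9,-19.6,0,0,0,-0.029],[-18.3,-20.1,0,0,0,-0.029],[-17.7,-20.6,0,0,0,-0.029],[-17.1,-21.1,0,0,0,-0.029],[-16.5,-21.6,0,0,0,-0.029]])

```text
time: 30.88
tool_pos: [480.3, 238.3, 247.4]
tcp_rot: [180.0, 0.0, -8.5]
ft_force: [0.6, -0.0, -1.0]
finger_gap: 25.2
grip_force: 89.1
```

apply_moves(rows=[[-15.8,-22.1,0,0,0,-0.029],[-15.2,-22.6,0,0,0,-0.029],[-14.5,-23,0,0,0,-0.029],[-13.8,-23.4,10,0,0,-0.029],[-13.1,-23.8,15,0,0,-0.029]])

```text
time: 31.5
tool_pos: [419.1, 359.7, 222.8]
tcp_rot: [-180.0, -0.0, -0.2]
ft_force: [1.8, -0.6, -2.8]
finger_gap: 25.3
grip_force: 89.2
```

apply_moves(rows=[[0,0,20,0,0,0],[0,0,20,0,0,0],[0,0,20,0,0,0],[0,0,15,0,0,0],[0,0,0,0,0,0]])

```text
time: 32.12
tool_pos: [418.8, 357.8, 146.1]
tcp_rot: [179.9, 0.1, -0.3]
ft_force: [0.1, -0.7, -2.7]
finger_gap: 25.0
grip_force: 89.2
```

```bash
python3 - <<'E'
from h import *
p,d,s=snap('wrist','w10.png'); X=cloud('wrist',d,s); hsv=cv2.cvtColor(p,cv2.COLOR_RGB2HSV); H,S,V=[hsv[...,i].astype(int) for i in range(3)]
x,y,z=[X[...,i] for i in range(3)]; ok=d>0
print(s['time'],s['tool_pos'],s['tcp_rot'],s['joint_pos'])
rect(ok&(abs(z-66.5)<3)&(abs(x-418)<60)&(abs(y-326)<100),X,'rack')
near=ok&(abs(x-418)<20)&(abs(y-359)<20)
for a in range(72,140,6): rect(near&(z>a)&(z<=a+6),X,'drv%d'%a)
print(models.place_of('hole_a','wrist')[:2])
print(models.place_of('driver_tip','wrist')[:2])
# hole: points below rack top within the hole
m=ok&(z<58)&(abs(x-418)<14)&(abs(y-359)<14); rect(m,X,'hole')
E
```

```text
32.125 [418.78338719 357.7847081  146.091361  ] [ 1.79897271e+02  1.37882641e-01 -3.41632556e-01] [ 3.51776526e+01  1.73883704e+00  9.66780768e+01 -3.54329808e-03
  8.17549947e+01  1.25519675e+02]
rack 10308 c [417.7 324.4] sz [140.8  64.2] a 89.5 z [65.3 66.5 67.6] med [427.7 330.9] y1-99 [256.  393.5] x1-99 [386.9 449.5]
drv72 0
drv78 0
drv84 0
drv90 0
drv96 0
drv102 34 c [423.6 356.3] sz [10.1  1. ] a 88.0 z [103.4 105.6 107.3] med [423.6 356. ] y1-99 [351.3 361.4] x1-99 [423.1 424.1]
drv108 59 c [420.4 356.3] sz [10.8  7.9] a 82.1 z [108.4 111.5 113.8] med [423.6 356. ] y1-99 [351.4 361.6] x1-99 [416.1 424. ]
drv114 110 c [419.1 356.5] sz [10.9 10.2] a 88.5 z [114.2 115.1 119.3] med [422.2 357.4] y1-99 [351.5 361.9] x1-99 [414.2 424. ]
drv120 44 c [421.4 356.3] sz [8.2 3. ] a 86.9 z [120.7 123.3 125.5] med [422.  356.1] y1-99 [352.4 360.5] x1-99 [419.7 422.9]
drv126 45 c [421.7 356.4] sz [8.  3.1] a 88.7 z [126.3 128.7 131.7] med [422.2 356.2] y1-99 [352.5 360.4] x1-99 [420.1 423.2]
drv132 31 c [422.2 356.8] sz [1.6 6. ] a 4.9 z [132.2 134.3 136.8] med [422.6 356.8] y1-99 [353.8 359.6] x1-99 [421.3 423. ]
drv138 0
[{'xyz': [417.3, 360.6, 66.5], 'confidence': 0.75}, {'xyz': [418.8, 290.9, 67.0], 'confidence': 0.55}]
[{'xyz': [420.3, 357.6, 94.5], 'confidence': 0.7}]
hole 416 c [414.3 358.6] sz [18.1 12.3] a 89.5 z [ 3.3 34.  55.7] med [408.8 358.4] y1-99 [349.6 367.6] x1-99 [408.3 417.5]
```

View pics/w10.png

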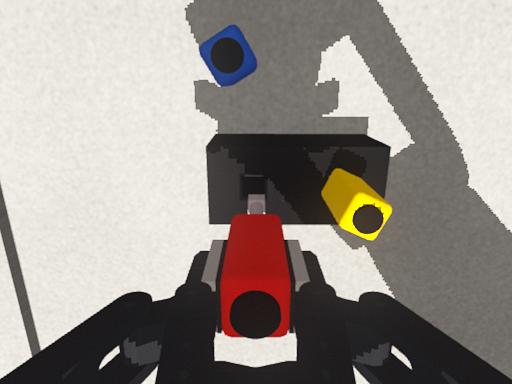

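The picture shows the driver tip (257,203) nearly over the empty hole (253,185), with a 2 mm offset to mend. I lower it in.

apply_moves(rows=[[-1,-2,8,0,0,0],[0,0,12,0,0,0],[0,0,10,0,0,0],[0,0,10,0,0,0],[0,0,10,0,0,0]])

```text
time: 32.9
tool_pos: [418.3, 360.7, 97.0]
tcp_rot: [180.0, 0.0, -0.3]
ft_force: [0.1, 0.1, -1.8]
finger_gap: 25.3
grip_force: 89.2
```

apply_moves(rows=[[0,0,10,0,0,0],[0,0,10,0,0,0],[0,0,8,0,0,0],[0,0,5,0,0,0],[0,0,2,0,0,0]])

```text
time: 33.52
tool_pos: [418.4, 360.8, 62.6]
tcp_rot: [180.0, 0.0, -0.3]
ft_force: [-0.4, 0.9, -1.3]
finger_gap: 24.9
grip_force: 89.2
```

apply_moves(rows=[[0,0,1,0,0,0],[0,0,0,0,0,0],[0,0,0,0,0,0],[0,0,0,0,0,0],[0,0,0,0,0,0]])

```text
time: 34.15
tool_pos: [418.5, 360.8, 62.0]
tcp_rot: [-180.0, -0.0, -0.3]
ft_force: [-0.6, -0.9, -1.3]
finger_gap: 24.8
grip_force: 89.2
```

apply_moves(rows=[[0,0,1.5,0,0,0],[0,0,1,0,0,0],[0,0,0.7,0,0,0],[0,0,0.4,0,0,0],[0,0,0,0,0,0]])

```text
time: 34.78
tool_pos: [418.4, 360.8, 58.3]
tcp_rot: [180.0, 0.0, -0.3]
ft_force: [0.4, 1.0, -1.5]
finger_gap: 25.1
grip_force: 89.2
```

apply_moves(rows=[[0,0,0.5,0,0,0],[0,0,0.5,0,0,0],[0,0,0,0,0,0],[0,0,0,0,0,0],[0,0,0,0,0,0]])

```text
time: 35.4
tool_pos: [418.6, 360.9, 58.1]
tcp_rot: [-180.0, -0.0, -0.3]
ft_force: [-2.2, -1.8, 5.5]
finger_gap: 25.1
grip_force: 89.9
```

Seated (upward force). I release and rise straight up.

apply_moves(rows=[[0,0,0,0,0,0],[0,0,0,0,0,0],[0,0,0,0,0,0],[0,0,0,0,0,0],[0,0,-2,0,0,0]], fingers=44)

```text
time: 36.02
tool_pos: [418.3, 360.7, 59.2]
tcp_rot: [180.0, 0.0, -0.3]
ft_force: [-0.1, -0.2, -0.6]
finger_gap: 43.9
grip_force: 0.0
```

apply_moves(rows=[[0,0,-10,0,0,0],[0,0,-25,0,0,0],[0,0,-35,0,0,0],[0,0,-35,0,0,0],[0,0,-25,0,0,0]])

```text
time: 36.65
tool_pos: [419.1, 361.3, 192.4]
tcp_rot: [-179.9, -0.1, -0.3]
ft_force: [0.4, 0.0, -0.1]
finger_gap: 44.0
grip_force: 0.0
```

```bash
python3 - <<'E'
from h import *
p,d,s=snap('wrist','w11.png'); X=cloud('wrist',d,s); x,y,z=[X[...,i] for i in range(3)]; ok=d>0
print(s['time'],s['tool_pos'],s['tcp_rot'])
rect(ok&(abs(x-418)<45)&(abs(y-360)<30)&(z>124)&(z<140),X,'red top')
rect(ok&(abs(x-418)<45)&(abs(y-292)<30)&(z>124)&(z<140),X,'yellow top')
plan([500,-3.2,170],0,14)
E
```

```text
36.65 [419.10733542 361.29370414 192.3567277 ] [-1.79901747e+02 -1.35084155e-01 -2.96784863e-01]
red top 1206 c [418.4 360. ] sz [25.9 26.3] a 89.2 z [128.4 132.7 136.2] med [420.7 360.3] y1-99 [347.7 372.9] x1-99 [405.7 431.3]
yellow top 1226 c [417.9 290.6] sz [25.6 26.2] a 65.4 z [127.3 132.5 136.3] med [420.1 292.3] y1-99 [276.9 305.3] x1-99 [404.3 433.1]
t 36.7 now [420.4 362.2 196. ] [-179.7   -0.3   -0.3] f [0.3 0.6 3.4] gap 44.1
[5.8, 26.1, 1.8, -0.0, -0.0, -0.0]
[5.8, 26.1, 1.8, -0.0, -0.0, -0.0]
[5.8, 26.1, 1.8, -0.0, -0.0, -0.0]
[5.8, 26.1, 1.8, -0.0, -0.0, -0.0]
[5.8, 26.1, 1.8, -0.0, -0.0, -0.0]
[5.8, 26.1, 1.8, -0.0, -0.0, -0.0]
[5.8, 26.1, 1.8, -0.0, -0.0, -0.0]
[5.7, 26.1, 1.8, -0.0, -0.0, -0.0]
[5.7, 26.1, 1.8, -0.0, -0.0, -0.0]
[5.7, 26.1, 1.8, -0.0, -0.0, -0.0]
[5.7, 26.1, 1.8, -0.0, -0.0, -0.0]
[5.7, 26.1, 1.8, -0.0, -0.0, -0.0]
[5.7, 26.1, 1.8, -0.0, -0.0, -0.0]
[5.7, 26.1, 1.8, -0.0, -0.0, -0.0]
```

Driver stands upright in its hole. I go back to the block's tab.

apply_moves(rows=[[5.8,24.2,0,0,0,0],[5.8,24.2,0,0,0,0],[5.8,24.2,0,0,0,0],[5.8,24.2,0,0,0,0],[5.8,24.2,0,0,0,0]], fingers=28)

```text
time: 37.33
tool_pos: [447.0, 238.9, 189.7]
tcp_rot: [-180.0, -0.0, -0.3]
ft_force: [0.8, -0.4, 0.1]
finger_gap: 27.9
grip_force: 0.0
```

apply_moves(rows=[[5.8,24.2,0,0,0,0],[5.8,24.2,0,0,0,0],[5.8,24.2,0,0,0,0],[5.8,24.2,0,0,0,0],[5.8,24.2,0,0,0,0]])

```text
time: 37.95
tool_pos: [475.4, 117.7, 189.7]
tcp_rot: [-180.0, -0.0, -0.3]
ft_force: [-0.3, -0.3, -0.1]
finger_gap: 28.4
grip_force: 0.0
```

apply_moves(rows=[[5.8,24.2,0,0,0,0],[5.8,24.2,0,0,0,0],[5.8,24.2,0,0,0,0],[5.8,24.2,0,0,0,0],[5.8,24.2,0,0,0,0]])

```text
time: 38.58
tool_pos: [503.8, -3.5, 189.7]
tcp_rot: [180.0, -0.0, -0.3]
ft_force: [0.3, -0.2, -1.1]
finger_gap: 28.1
grip_force: 0.0
```

```bash
python3 - <<'E'
from h import *
p,d,s=snap('wrist','w12.png'); X=cloud('wrist',d,s); hsv=cv2.cvtColor(p,cv2.COLOR_RGB2HSV); H,S,V=[hsv[...,i].astype(int) for i in range(3)]
x,y,z=[X[...,i] for i in range(3)]; ok=d>0
print(s['time'])
rect(ok&(z>128)&(z<142)&(H>10)&(H<35)&(S>90)&(x>480)&(x<585),X,'tab')
rect(ok&(z>98)&(z<112)&(H>10)&(H<35)&(S>90)&(x>480)&(x<585),X,'bar')
plan([530,-2.7,74.8],0,6)
E
```

```text
38.575
tab 574 c [530.   -3.2] sz [11.2 23.3] a 89.9 z [133.4 135.4 136.5] med [530.9  -3.2] y1-99 [-8.7  2.4] x1-99 [518.6 541.5]
bar 2073 c [551.5  -3.1] sz [67.1 21.5] a 0.3 z [102.4 103.6 104.8] med [559.9  -3.3] y1-99 [-13.8   7.3] x1-99 [519.7 584.8]
t 38.62 now [504.2  -6.  189.7] [179.9  -0.   -0.4] f [-0.9 -2.5  0.6] gap 28.0
[4.3, -0.6, 19.1, 0.0, -0.0, -0.001]
[4.3, -0.6, 19.1, 0.0, -0.0, -0.001]
[4.3, -0.6, 19.1, 0.0, -0.0, -0.001]
[4.3, -0.6, 19.1, 0.0, -0.0, -0.001]
[4.3, -0.6, 19.1, 0.0, -0.0, -0.001]
[4.3, -0.6, 19.1, 0.0, -0.0, -0.001]
```

apply_moves(rows=[[6,0,10,0,0,0.005],[10,0,25,0,0,0],[10,0,25,0,0,0],[0,0,25,0,0,0],[0,0,18,0,0,0]])

```text
time: 39.25
tool_pos: [528.8, -1.8, 84.4]
tcp_rot: [-180.0, 0.1, -0.5]
ft_force: [-0.8, -0.7, 0.7]
finger_gap: 28.2
grip_force: 0.0
```

apply_moves(rows=[[0,0,8,0,0,0],[0,0,3.5,0,0,0],[0,0,0,0,0,0],[0,0,0,0,0,0],[0,0,0,0,0,0]])

```text
time: 39.88
tool_pos: [530.0, -3.0, 75.5]
tcp_rot: [180.0, -0.1, -0.6]
ft_force: [-0.0, 0.2, 0.3]
finger_gap: 28.0
grip_force: 0.0
```

apply_moves(rows=[[0,0,0,0,0,-0.009],[0,0,0,0,0,0],[0,0,0,0,0,0],[0,0,0,0,0,0],[0,0,0,0,0,0]], fingers=4, grip_force=90)

```text
time: 40.5
tool_pos: [529.8, -2.8, 75.4]
tcp_rot: [180.0, -0.0, -0.1]
ft_force: [-2.8, 1.3, 5.5]
finger_gap: 10.7
grip_force: 89.1
```

apply_moves(rows=[[-3,0,0,0,0,0],[-8,0,0,0,0,0],[-12,0,0,0,0,0],[-12,0,0,0,0,0],[-12,0,0,0,0,0]])

```text
time: 41.12
tool_pos: [483.2, -3.0, 75.4]
tcp_rot: [180.0, -0.1, -0.1]
ft_force: [5.1, -0.1, 1.9]
finger_gap: 10.5
grip_force: 88.6
```

apply_moves(rows=[[-14,0,-2,0,0,0],[-14,0,-10,0,0,0],[-5,0,-20,0,0,0],[0,0,-15,0,0,0],[0,0,-5,0,0,0]])

```text
time: 41.75
tool_pos: [449.9, -2.8, 127.5]
tcp_rot: [180.0, -0.0, -0.1]
ft_force: [-0.4, 1.0, -5.0]
finger_gap: 10.3
grip_force: 87.9
```

```bash
python3 - <<'E'
from h import *
p,d,s=snap('wrist','w13.png'); X=cloud('wrist',d,s)
hsv=cv2.cvtColor(p,cv2.COLOR_RGB2HSV); S=hsv[...,1].astype(int); H=hsv[...,0]
R=Ro.from_euler('xyz',s['tcp_rot'],degrees=True); T=R.inv().apply((X-s['tool_pos']).reshape(-1,3)).reshape(X.shape)
m=(d>0)&(S>90)&(H>10)&(H<35)&(abs(T[...,1])<25)&(T[...,2]>-60)&(T[...,2]<0)&(T[...,0]>16)
q=T[m]; A=np.c_[q[:,0],q[:,1],np.ones(len(q))]
for i in range(3):
    c=np.linalg.lstsq(A,q[:,2],rcond=None)[0]; k=abs(A@c-q[:,2])<2; A,q=A[k],q[k]
print(len(q),'plane',c[2],'pitch,roll deg',np.degrees(c[:2]))
print(cv2.minAreaRect(q[:,:2].astype(np.float32)), np.percentile(q,[0.5,99.5],axis=0))
print(s['tool_pos'],s['joint_pos'])
plan([378.2,-281.4,128],-6,14)
E
```

```text
9471 plane -28.086766494659482 pitch,roll deg [0.15656286 0.06718409]
((56.86528778076172, 0.43462181091308594), (21.779088973999023, 81.73818969726562), 89.90432739257812) [[ 16.51561893 -10.2754952  -29.53896749]
 [ 97.37844983  11.10806538 -26.2364598 ]]
[449.87623348  -2.8454468  127.46931755] [-6.89412732e+00 -1.40605530e+01  1.13301844e+02 -3.48371926e-03
  8.07139014e+01  8.31759958e+01]
t 41.8 now [450.   -2.8 127.7] [ 1.8e+02 -1.0e-01 -1.0e-01] f [ 0.5 -0.9 -4.6] gap 10.2
[-5.1, 19.9, -0.0, 0.0, -0.0, 0.007]
[-5.0, 19.9, -0.0, 0.0, -0.0, 0.007]
[-4.8, 20.0, -0.0, 0.0, -0.0, 0.007]
[-4.7, 20.0, -0.0, 0.0, -0.0, 0.007]
[-4.5, 20.0, -0.0, 0.0, -0.0, 0.007]
[-4.4, 20.1, -0.0, 0.0, -0.0, 0.007]
[-4.2, 20.1, -0.0, 0.0, -0.0, 0.007]
[-4.1, 20.1, -0.0, 0.0, -0.0, 0.007]
[-3.9, 20.2, -0.0, 0.0, -0.0, 0.007]
[-3.8, 20.2, -0.0, 0.0, -0.0, 0.007]
[-3.6, 20.2, -0.0, 0.0, -0.0, 0.007]
[-3.5, 20.3, -0.0, 0.0, -0.0, 0.007]
[-3.3, 20.3, -0.0, 0.0, -0.0, 0.007]
[-3.2, 20.3, -0.0, 0.0, -0.0, 0.007]
```

Drawn out flat. I carry it back to its slot.

apply_moves(rows=[[-5.1,19.9,0,0,0,0.007],[-5,19.9,0,0,0,0.007],[-4.8,20,0,0,0,0.007],[-4.7,20,0,0,0,0.007],[-4.5,20,0,0,0,0.007]])

```text
time: 42.42
tool_pos: [423.3, -102.6, 125.8]
tcp_rot: [-180.0, 0.1, -2.1]
ft_force: [1.1, -0.1, -5.2]
finger_gap: 10.5
grip_force: 88.2
```

apply_moves(rows=[[-4.4,20.1,0,0,0,0.007],[-4.2,20.1,0,0,0,0.007],[-4.1,20.1,0,0,0,0.007],[-3.9,20.2,0,0,0,0.007],[-3.8,20.2,0,0,0,0.007]])

```text
time: 43.05
tool_pos: [397.9, -202.2, 125.8]
tcp_rot: [-180.0, 0.1, -4.1]
ft_force: [0.4, 0.6, -4.4]
finger_gap: 10.0
grip_force: 88.2
```

apply_moves(rows=[[-3.6,20.2,0,0,0,0.007],[-3.5,20.3,0,0,0,0.007],[-3.3,20.3,0,0,0,0.007],[-3.2,20.3,0,0,0,0.007],[0,0,0,0,0,0.005]])

```text
time: 43.68
tool_pos: [377.6, -282.2, 125.9]
tcp_rot: [-180.0, 0.1, -6.1]
ft_force: [0.4, 1.0, -4.9]
finger_gap: 10.4
grip_force: 88.5
```

apply_moves(rows=[[0,0,15,0,0,0],[0,0,20,0,0,0],[0,0,20,0,0,0],[0,0,10,0,0,0],[0,0,0,0,0,0]])

```text
time: 44.3
tool_pos: [377.7, -280.3, 60.5]
tcp_rot: [-179.9, 0.1, -5.9]
ft_force: [0.8, -0.0, -5.8]
finger_gap: 9.8
grip_force: 88.3
```

```bash
python3 - <<'E'
from h import *
p,d,s=snap('wrist','w14.png'); X=cloud('wrist',d,s); hsv=cv2.cvtColor(p,cv2.COLOR_RGB2HSV); H,S,V=[hsv[...,i].astype(int) for i in range(3)]
x,y,z=[X[...,i] for i in range(3)]; ok=d>0
print(s['time'],s['tool_pos'],s['tcp_rot'])
rect(ok&(z>70)&(z<105)&(H>10)&(H<35)&(S>90)&(x>400)&(y<-200),X,'bar')
rect(ok&(z>9)&(z<70)&(x>330)&(x<500)&(y<-230)&(y>-420)&~((H>10)&(H<35)&(S>90)),X,'tray')
E
```

```text
44.3 [ 377.67165136 -280.29769902   60.49609934] [-1.79905828e+02  1.17631818e-01 -5.93629661e+00]
bar 8972 c [ 437.1 -287.1] sz [22.  76.2] a 84.2 z [87.2 88.3 89.3] med [ 441.7 -287.3] y1-99 [-300.1 -274.4] x1-99 [400.9 474.3]
tray 23867 c [ 416.8 -331.7] sz [136.2 136.1] a 85.5 z [11.8 17.7 50.2] med [ 422.2 -356.3] y1-99 [-400.7 -263.4] x1-99 [349.6 486.2]
```

View pics/w14.png

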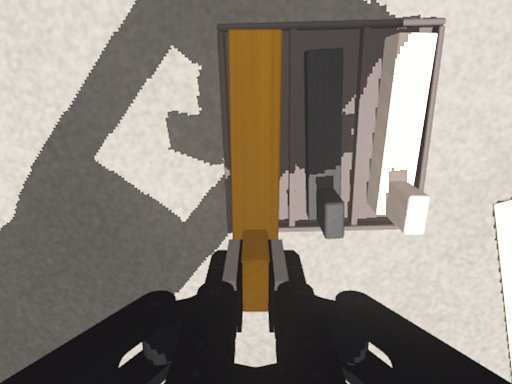

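The bar (255,135) is held over the empty left slot, lined up with its original line. I lower it.

apply_moves(rows=[[0,0,15,0,0,0],[0,0,18,0,0,0],[0,0,15,0,0,0],[0,0,10,0,0,0],[0,0,5,0,0,0]])

```text
time: 44.98
tool_pos: [378.1, -281.3, -1.9]
tcp_rot: [-180.0, 0.0, -6.0]
ft_force: [0.5, 0.2, -5.6]
finger_gap: 10.3
grip_force: 88.5
```

apply_moves(rows=[[0,0,1,0,0,0],[0,0,0.5,0,0,0],[0,0,0,0,0,0],[0,0,0,0,0,0],[0,0,0,0,0,0]])

```text
time: 45.6
tool_pos: [378.5, -281.6, -2.5]
tcp_rot: [180.0, -0.0, -6.0]
ft_force: [0.2, -0.2, -5.2]
finger_gap: 10.2
grip_force: 88.5
```

apply_moves(rows=[[0,0,1,0,0,0],[0,0,1,0,0,0],[0,0,0.7,0,0,0],[0,0,0.5,0,0,0],[0,0,0,0,0,0]])

```text
time: 46.22
tool_pos: [378.3, -281.5, -5.6]
tcp_rot: [-180.0, 0.0, -6.0]
ft_force: [-3.8, 2.2, 3.2]
finger_gap: 10.3
grip_force: 89.6
```

Touched down. I release, rise and check.

apply_moves(rows=[[0,0,0,0,0,0],[0,0,0,0,0,0],[0,0,0,0,0,0],[0,0,0,0,0,0],[0,0,-2,0,0,0]], fingers=28)

```text
time: 46.85
tool_pos: [378.3, -281.4, -3.9]
tcp_rot: [-180.0, 0.0, -6.0]
ft_force: [-0.2, 0.2, 0.3]
finger_gap: 28.1
grip_force: 0.0
```

apply_moves(rows=[[0,0,-8,0,0,0],[0,0,-20,0,0,0],[0,0,-30,0,0,0],[0,0,-35,0,0,0],[0,0,-25,0,0,0]])

```text
time: 47.48
tool_pos: [378.9, -282.0, 116.6]
tcp_rot: [179.9, -0.1, -6.0]
ft_force: [0.8, -0.4, -0.2]
finger_gap: 28.2
grip_force: 0.0
```

apply_moves(rows=[[0,0,0,0,0,0],[0,0,0,0,0,0],[0,0,0,0,0,0],[0,0,0,0,0,0],[0,0,0,0,0,0]])

```text
time: 48.1
tool_pos: [378.1, -281.2, 113.6]
tcp_rot: [-180.0, 0.0, -6.0]
ft_force: [0.3, 0.4, 0.2]
finger_gap: 28.0
grip_force: 0.0
```

```bash
python3 - <<'E'
from h import *
p,d,s=snap('wrist'); X=cloud('wrist',d,s); hsv=cv2.cvtColor(p,cv2.COLOR_RGB2HSV); H,S,V=[hsv[...,i].astype(int) for i in range(3)]
x,y,z=[X[...,i] for i in range(3)]; ok=d>0; br=ok&(H>10)&(H<35)&(S>90)&(y<-230)
print(s['time'],s['tool_pos'],s['ft_force'])
m=br&(z>16)&(z<30); rect(m,X,'bar'); rect(br&(z>48)&(z<60),X,'tab')
q=X[m]; c=np.linalg.lstsq(np.c_[q[:,:2],np.ones(len(q))],q[:,2],rcond=None)[0]; print('tilt deg',np.degrees(c[:2]))
p,d,s=snap('scene'); X=cloud('scene',d,s)
x,y,z=[X[...,i] for i in range(3)]; rect((d>0)&(abs(x-605)<30)&(abs(y+3)<30)&(z>168)&(z<184),X,'head')
rect((d>0)&(abs(x-418)<40)&(abs(y-360)<30)&(z>118)&(z<145),X,'red')
print(job.hand_in())
E
```

```text
48.1 [ 378.10022841 -281.21736794  113.58759558] [0.31730024 0.37798652 0.18093981]
bar 3578 c [ 420.9 -286.5] sz [ 22.  109.4] a 84.3 z [21.5 22.6 23.9] med [ 432.  -287.8] y1-99 [-301.  -272.5] x1-99 [370.2 474.7]
tab 529 c [ 378.5 -282.3] sz [11.8 23.7] a 83.9 z [51.9 54.3 55.4] med [ 379.7 -282.2] y1-99 [-288.7 -275.8] x1-99 [367.1 390.1]
tilt deg [-0.02759509 -0.07984983]
head 79 c [606.4  -2.4] sz [29.3 27.1] a 67.7 z [168.3 173.  175.5] med [608.   -2.2] y1-99 [-20.3  13.1] x1-99 [593.2 621.1]
red 136 c [421.5 360.8] sz [26.8 25.2] a 88.9 z [119.2 131.3 136.6] med [427.9 362.8] y1-99 [349.1 373.8] x1-99 [409.2 433.9]
the job is handed in; nothing more can be done
None
```

The job is handed in at about 48 s with no verdict shown: by my camera measurements the stop foot is set about 17.2 mm above the bed, the red driver stands upright in its rack, and the brass block lies flat in its slot; the first grip closed on air because the fingertips sit about 35 mm behind the reported TCP, but it moved nothing.

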